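Make up a drawing kit and a display kit

TASK

Make up the two class kits from the things lying on the table, each thing lying flat in the recess moulded for it: the drawing tray gets a pencil in its long groove, the eraser in the longer rectangular recess and the sharpener in the shorter one; the display tray, which already has its binder clip, gets the other pencil in its long groove and the tub of pins in the round recess. Keep the tub upright so that no pins spill, and leave the binder clip, the pen and the roll of tape where they are.

Things in the scene. Friction and masses are not known exactly. Their poses are not given: they have to be found in the camera images.
- drawing_tray: White moulded tray with grey-lined recesses, 236 (x) x 136 (y) x 11 mm, fixed. Origin: centre of underside, z up. All recesses 7 mm deep, floors 4 mm above the table. Pencil groove 190 (x) x 24 mm, centre x 0, y +36 mm, with a thumb hollow 46 x 52 mm, as deep, at its middle. Eraser recess 58 (x) x 36 mm at x -52, y -30; sharpener recess 42 (x) x 32 mm at x +52, y -30. Left or right on the table.
- display_tray: White moulded tray with grey-lined recesses, 236 (x) x 136 (y) x 11 mm, fixed. Origin: centre of underside, z up. All recesses 7 mm deep, floors 4 mm above the table. Pencil groove 190 (x) x 24 mm, centre x 0, y +36 mm, with a thumb hollow 46 x 52 mm, as deep, at its middle. Round recess, 72 mm wide, for the tub at x +46, y -27; clip recess 48 (x) x 32 mm at x -56, y -27. Left or right on the table.
- pencil_a_mid (a point): One of two identical green hexagonal pencils lying on the table, 170 mm long, 8 mm wide, 7 mm high, 12 g. The point is its centre, half-way along and half-way up; y runs along the pencil, z up. Either pencil serves for either kit.
- pencil_b_mid (a point): One of two identical green hexagonal pencils lying on the table, 170 mm long, 8 mm wide, 7 mm high, 12 g. The point is its centre, half-way along and half-way up; y runs along the pencil, z up. Either pencil serves for either kit.
- eraser_mid (a point): Block eraser in a dark card sleeve with white ends, lying on the table: 20 mm wide (x), 42 mm long (y), 12 mm high, about 20 g. The point is its centre, half-way up.
- sharpener_mid (a point): Small red pencil sharpener lying on the table: 16 mm wide (x), 26 mm long (y), body 12 mm high with the blade and its screw up to 15 mm, 15 g. The point is the middle of the body, 6 mm above its underside.
- cup_mid (a point): Open round clear tub of push pins (the pins are fast in it) standing on the table: 55 mm across, 30 mm high, about 45 g, light enough to tip if knocked. The point is its centre, half-way up; z is its upright axis.
- clip_mid (a point): Black binder clip, body 16 x 32 x 14 mm with wire handles standing up to 37 mm, loose, already in its recess in the display tray with its 32 mm length along the tray's x. The point is the middle of the body, 7 mm above its underside. It stays there.
- pen_mid (a point): White gel pen, 142 x 8 x 10 mm, loose on the table beyond the stock. The point is its centre, half-way up. It belongs to no kit and stays.
- tape_mid (a point): Roll of brown packing tape lying flat, 96 mm across, 48 mm high, loose on the table beyond the stock. The point is its centre, half-way up. It belongs to no kit and stays.

How it is judged:
By the outcome, as a careful person would: the job done as asked, in the order asked, and still so for the second after the job is handed in, with the robot touching nothing.
It also fails if it takes over 115 s, if anything falls off the work surface, if the arm or the gripper's body presses on something with over 40 N, if the wrist force passes 120 N, or if a joint passes its speed limit or range.

ROBOT

A 6-joint arm with a two-finger parallel gripper is mounted at the origin on a cart in front of the work surface, level with it; the furniture and walls round the work are solid. World frame = base frame: x ahead of the robot, y to its left, z up, the work surface at z = 0. Lengths are in m, angles in rad, forces in N, time in s.
With the tool pointing down it reaches from about 0.35 to 0.925 m from the base axis. Payload 6.4 kg.
Tool frame: the origin (TCP) lies midway between the tips of the shut fingers; the grasp point (between the pads) lies 19 mm behind it; x points along the fingers, y is the direction in which the jaws open and shut, and the axes are right-handed (so a half turn about x gives the same grasp; the last joint's range is limited). The gripper opens to 94 mm and grips with 3 to 60 N. Pads are 16 mm wide; open, the fingers measure 119 mm over their backs; the gripper's body (75 mm by 177 mm) begins 78 mm behind the grasp point.
Start: joints at [1.157, 0.245, 1.558, -0, 1.339, -0.174], TCP at [0.154, 0.631, 0.205] pointing down, gripper open.
Joint ranges: [-3.13, 3.13], [-1.02, 2.26], [0.13, 2.54], [-0.95, 4.09], [0.21, 2.88], [-2.74, 2.74]. Speed limits (rad/s): [2.57, 2.57, 3.14, 3.14, 3.14, 3.14].

INTERFACE

Orientations are given as [roll, pitch, yaw] about the fixed x, y, z axes, in that order (R = Rz(yaw) Ry(pitch) Rx(roll)).
In Python, from cell import env gives the robot as it stands.
- The arm moves only by the shell command python3 -m jog 'ROWS' [FORCE]. ROWS is JSON, a list of rows, each a list of 7 numbers: the shift along the tool's x, y, z in mm, then the turn, a rotation vector about the tool's x, y, z in degrees, then the finger opening in mm, from 0 to 94. In form: [[x, y, z, ax, ay, az, hand], ...]. A call has 1 to 8 rows; each row is the pose to reach, as a shift and turn from the pose measured when the call began, along the tool's axes at that moment; what a row does not reach only later rows make up. A row lasts 1/12 s, in which the tool goes at most 41.7 mm and 7.16 degrees, less where a joint would pass 70% of its speed; a pose out of reach is approached as far as the arm can. A call with a gripper value outside its range is refused whole. The fingers move at their own pace and stop on an object; FORCE is the grip in N (left out, the last holds). Time passes only in rows, so rows that repeat a pose let the fingers close. It gives the time, the measured TCP pose, the force and the opening at its end, in the units of the state.
- env.get_obs(): the state, without advancing time (a new reading comes with each control period).
- env.camera(name): name is "side" or "top" or "wrist"; returns a dict with "img" (480x640x3 uint8, red, green, blue), "vertical_fov" (degrees; the focal length in pixels is half the picture's height over the tangent of half this angle, whatever the lens; pixels are square), "cx", "cy" (the principal point, pixels), "rvec" (rotation vector, rad) and "tvec" (3), from world to camera coordinates, as OpenCV has them. Camera axes: x right, y down, z forward; pixel columns grow to the right and rows downward; lengths in m; the calibration is good to about 2 mm. The wrist camera is an equidistant fisheye: a pixel r from the principal point sees the ray r / f radians off the axis. A picture is of the moment at which its call begins. There is no depth.
- env.close_job(): hands the job in, once; it reports no verdict.
Trained networks look in the newest picture that a camera, given by its name, has taken for a name from the list of things; names that differ only in an ending like _2 or _b are one class to them, and where a whole thing is asked for, a point or a joint stands for the part that bears it (a point fixed in the world has none). Each returns a list of dicts, best first, with "confidence" (0 to 1); they miss things now and then, are a little off and sometimes report something else, mostly with a low value. They report only what shows in the picture. A call takes as long as a camera call.
- env.trace(camera, name): "mask" (480x640 bool, what is visible of it) and "at" ([column, row] in pixels, amid what is visible of it).
- env.mark_of(camera, name): "at" ([column, row] in pixels: a listed point, or the origin of a listed thing).
The state is a dict: "time_s": time; "joints": joint angles; "joint_vel": joint speeds; "effort": joint torques, N m; "tool_pos": TCP position; "tcp_rot": TCP orientation; "contact_force": force on the tool from outside, world axes, zero at the start; "wrist_torque": the same for the moment, N m; "width": finger opening in m.
Only numpy, scipy, OpenCV 4.12 (cv2) and the standard library are available. Lean on these libraries where they do the work, as an engineer would, in place of code of your own. Each camera call takes 0.05 s, during which the arm holds its last target.

## Working session

There is one attempt and no reset: what is moved stays moved. The work goes in short steps, Python scripts to look and compute and a shell command to move; the robot and the scene stay as the last step left them, time stands still between calls to the robot, and variables do not carry over. Pictures are saved under pics/ and viewed, and the job is handed in when it is done.

```bash
ls; mkdir -p pics; python3 - <<'E'
from cell import env
import cv2
o=env.get_obs();print({k:o[k] for k in('time_s','tool_pos','tcp_rot','width')})
for c in("side","top","wrist"):
    d=env.camera(c);cv2.imwrite(f"pics/{c}0.png",d["img"][:,:,::-1]);print(c,d["vertical_fov"],d["cx"],d["cy"],d["rvec"],d["tvec"])
E
```

```text
pics
{'time_s': 0.0, 'tool_pos': array([0.1541165 , 0.63084388, 0.20436394]), 'tcp_rot': array([-1.73922532,  1.56885692, -1.97899855]), 'width': 0.09397302645843768}
side 53.4785566675546 321.0597433299265 239.99732440765493 [-0.07300062 -2.8112327   1.39092893] [0.63183743 0.02382167 1.15291375]
top 46.43597910160132 324.5648447145655 233.82780305426857 [ 2.11750517 -2.11941549  0.17956106] [-0.00739926  0.60412692  1.0736156 ]
wrist 65.70646984690485 315.67319407909315 241.93191403625227 [-2.28108092 -1.79251428 -0.25875111] [-0.64908086 -0.03100673  0.3934112 ]
```

View pics/top0.png

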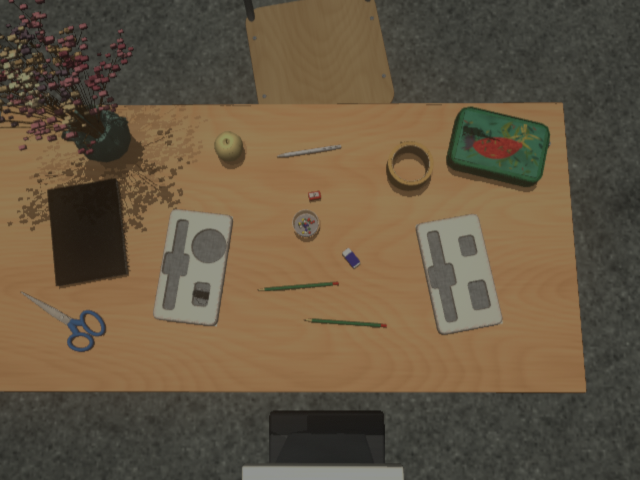

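View pics/side0.png

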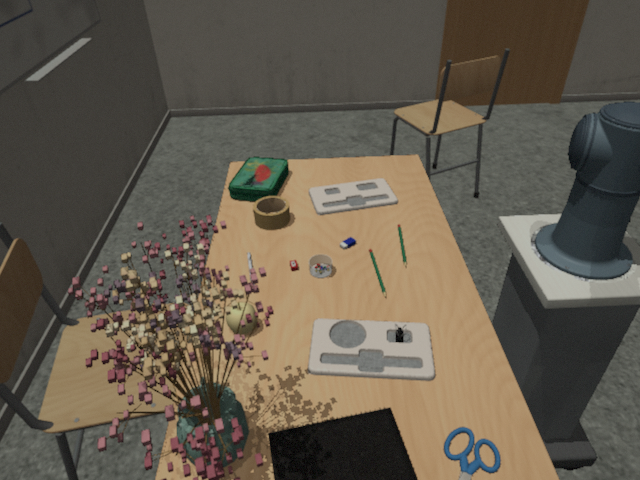

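View pics/wrist0.png

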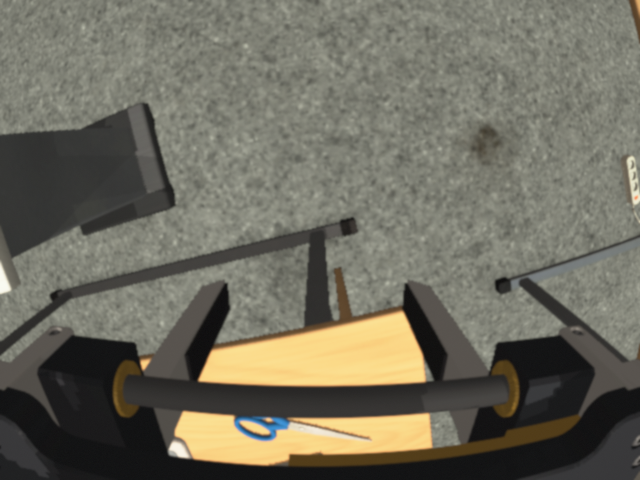

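The top view shows the display tray at left (193,268) with the clip at (201,293), and the drawing tray at right (458,274). The pencils are at (298,287) and (345,322), the eraser at (351,259), the sharpener at (314,196) and the tub at (306,224). Next I'll measure.

```bash
cat > h.py <<'E'
from cell import env
import numpy as np, cv2
from scipy.spatial.transform import Rotation as Ro
def cam(n):
    d=env.camera(n); d['R']=Ro.from_rotvec(d['rvec']).as_matrix(); d['f']=240/np.tan(np.radians(d['vertical_fov'])/2); d['n']=n; return d
def ray(d,uv,z):
    uv=np.atleast_2d(np.asarray(uv,float)); x=(uv-[d['cx'],d['cy']])/d['f']
    if d['n']=='wrist':
        r=np.linalg.norm(x,axis=1,keepdims=True)+1e-12; x=x/r*np.tan(np.minimum(r,1.5))
    v=np.c_[x,np.ones(len(x))]@d['R']; c=-d['R'].T@np.array(d['tvec']).ravel()
    s=(z-c[2])/v[:,2]; return c+v*s[:,None]
def proj(d,P):
    p=np.atleast_2d(P)@d['R'].T+np.array(d['tvec']).ravel()
    x=p[:,:2]/p[:,2:]
    if d['n']=='wrist':
        r=np.linalg.norm(x,axis=1,keepdims=True)+1e-12; x=x/r*np.arctan(r)
    return x*d['f']+[d['cx'],d['cy']]
def maskpose(d,m,z):
    v,u=np.nonzero(m); P=ray(d,np.c_[u,v],z)[:,:2]
    (c,s,a)=cv2.minAreaRect((P*1000).astype(np.float32))
    if s[0]<s[1]: a+=90; s=s[::-1]
    return np.array(c)/1000,np.array(s),((a+90)%180)-90,P.mean(0)
E
python3 - <<'E'
from h import *
o=env.get_obs();print(Ro.from_euler('xyz',o['tcp_rot']).as_matrix().round(3))
Z=dict(drawing_tray=.011,display_tray=.011,pencil_a_mid=.0035,eraser_mid=.012,sharpener_mid=.012,cup_mid=.03,clip_mid=.018,pen_mid=.005,tape_mid=.048)
for c in("top","side"):
    d=cam(c)
    print(c)
    for n,z in Z.items():
        for t in env.trace(c,n)[:3]:
            p=maskpose(d,t['mask'],z);print(n,round(t['confidence'],2),np.round(t['at']),'rect c',p[0].round(4),'size',p[1].round(1),'ang',round(p[2],1),'mean',p[3].round(4))
        zz={'drawing_tray':0,'display_tray':0,'cup_mid':.015,'eraser_mid':.006,'sharpener_mid':.006,'clip_mid':.011}.get(n,z)
        for t in env.mark_of(c,n)[:3]: print('   mark',round(t['confidence'],2),np.round(t['at'],1),ray(d,t['at'],zz)[0].round(4))
E
```

```text
[[-0.001  0.237  0.971]
 [-0.001  0.971 -0.237]
 [-1.    -0.001 -0.   ]]
top
drawing_tray 0.66 [457. 275.] rect c [ 0.5318 -0.2824] size [235.1 135.9] ang 10.2 mean [ 0.5289 -0.283 ]
   mark 0.86 [457.7 275.4] [ 0.5257 -0.2845  0.    ]
display_tray 0.76 [196. 262.] rect c [0.5463 0.2665] size [236.  135.5] ang -6.8 mean [0.5442 0.267 ]
   mark 0.59 [201.4 293.2] [0.4891 0.2497 0.    ]
pencil_a_mid 0.64 [297. 285.] rect c [0.5045 0.046 ] size [162.6   9.3] ang -85.3 mean [0.5039 0.0467]
   mark 0.49 [306.5 151.5] [0.7959 0.0322 0.0035]
eraser_mid 0.44 [349. 256.] rect c [ 0.5627 -0.062 ] size [39.5 18.6] ang 38.1 mean [ 0.5624 -0.0621]
   mark 0.72 [195.1 263.6] [0.5505 0.264  0.006 ]
sharpener_mid 0.67 [314. 196.] rect c [0.6962 0.0152] size [25.5 17.6] ang -89.9 mean [0.6961 0.0148]
   mark 0.52 [313.9 196.6] [0.6943 0.0156 0.006 ]
cup_mid 0.69 [304. 225.] rect c [0.633 0.033] size [55.2 51.7] ang 44.7 mean [0.6326 0.0337]
   mark 0.95 [308.1 222.2] [0.6366 0.0273 0.015 ]
clip_mid 0.52 [201. 294.] rect c [0.4871 0.2482] size [33.3 18.4] ang 90.0 mean [0.4863 0.2481]
   mark 0.68 [19
[... 1018 characters left out ...]
e [233.  140.9] ang -7.1 mean [0.548  0.2809]
   mark 0.53 [348.2 244.3] [ 0.5627 -0.0543  0.006 ]
   mark 0.53 [295.3 263.2] [0.6939 0.0095 0.006 ]
   mark 0.38 [251.  274.1] [0.7964 0.0416 0.006 ]
   mark 0.58 [318.5 267.8] [0.6397 0.0404 0.015 ]
clip_mid 0.54 [399. 337.] rect c [0.4876 0.2512] size [41.2 15.6] ang 74.6 mean [0.4884 0.253 ]
   mark 0.61 [397.1 336.7] [0.4927 0.2535 0.011 ]
pen_mid 0.56 [250. 257.] rect c [ 0.8034 -0.0116] size [54.   7.6] ang -80.9 mean [ 0.8033 -0.0103]
   mark 0.65 [252.9 271.6] [0.7928 0.0319 0.005 ]
tape_mid 0.69 [271. 210.] rect c [ 0.7536 -0.1529] size [158.7  90.3] ang -85.0 mean [ 0.7531 -0.1505]
   mark 0.77 [269.1 211.7] [ 0.7598 -0.1518  0.048 ]
```

```bash
cat >> h.py <<'E'
def go(x,y,z,yaw):
    "shift/turn rows from current pose to TCP x,y,z (m), jaws along yaw deg (mod 180), pointing down"
    o=env.get_obs(); R=Ro.from_euler('xyz',o['tcp_rot']); p=np.array(o['tool_pos'])
    M=R.as_matrix(); cur=np.degrees(np.arctan2(M[1,1],M[0,1]))
    yaw=cur+((yaw-cur+90)%180-90)
    a=np.radians(yaw); T=np.array([[0,np.cos(a),np.sin(a)],[0,np.sin(a),-np.cos(a)],[-1,0,0]])
    rv=(R.inv()*Ro.from_matrix(T)).as_rotvec(degrees=True)
    s=M.T@(np.array([x,y,z])-p)*1000
    print('cur',p.round(4),'yaw',round(cur,1),'j6',round(o['joints'][5],2),'t',round(o['time_s'],2),'w',round(o['width']*1000,1),'F',np.round(o['contact_force'],1))
    print('->',s.round(1),rv.round(1))
E
python3 - <<'E'
from h import *
d=cam("wrist"); print("fisheye cam f",d['f'])
o=env.get_obs(); M=Ro.from_euler('xyz',o['tcp_rot']).as_matrix(); c=-d['R'].T@np.array(d['tvec']).ravel()
print('cam in tool',M.T@(c-o['tool_pos']),'axis in tool',(M.T@d['R'].T)[:,2], 'imgx in tool',(M.T@d['R'].T)[:,0])
print('tcp px',proj(d,o['tool_pos']))
d=cam("top"); hsv=cv2.cvtColor(d['img'],cv2.COLOR_RGB2HSV)
m=cv2.inRange(hsv,(45,60,30),(85,255,255)); m[:,420:]=0;m[:200]=0
n,l,st,ce=cv2.connectedComponentsWithStats(m)
for i in range(1,n):
    if st[i,4]>30:
        p=maskpose(d,l==i,.0035);print(st[i],[q if np.isscalar(q) else q.round(4) for q in p])
go(.5,.0,.22,0)
E
```

```text
fisheye cam f 371.64829954431775
cam in tool [-1.79857145e-01  1.51577496e-04 -8.31128234e-02] axis in tool [ 9.58244267e-01 -4.12261334e-04  2.85950616e-01] imgx in tool [ 6.49510515e-04  9.99999519e-01 -7.34842244e-04]
tcp px [[315.49282112 295.03141636]]
[265 283  67   7 129] [array([0.5033, 0.048 ]), array([137.7319,   4.145 ]), -85.28788900375366, array([0.5035, 0.0471])]
[312 320  68   6 143] [array([ 0.4291, -0.0501]), array([137.6995,   4.3389]), 85.96565246582031, array([ 0.429 , -0.0506])]
cur [0.1544 0.6314 0.2054] yaw 76.3 j6 -0.17 t 2.15 w 94.1 F [0.4 0.2 0.6]
-> [ -14.5 -531.3  485.7] [76.3  0.   0. ]
```

```bash
python3 - <<'E'
from h import *
go(.45,-.03,.2,-4)
E
```

```text
cur [0.1544 0.6314 0.2054] yaw 76.3 j6 -0.17 t 2.15 w 94.1 F [0.4 0.2 0.6]
-> [   5.5 -572.3  444.3] [80.3  0.   0. ]
```

```bash
python3 -m jog '[[5,-572,444,80,0,0,30],[5,-572,444,80,0,0,30],[5,-572,444,80,0,0,30],[5,-572,444,80,0,0,30],[5,-572,444,80,0,0,30],[5,-572,444,80,0,0,30],[5,-572,444,80,0,0,30],[5,-572,444,80,0,0,30]]'; python3 - <<'E'
from h import *
go(.45,-.03,.2,-4)
E
```

```text
time_s: 2.82
tool_pos: [0.2907, 0.3254, 0.2033]
tcp_rot: [1.704, 1.57, 0.459]
contact_force: [0.9, 0.6, -0.0]
width: 0.0443
cur [0.2907 0.3254 0.2033] yaw 18.7 j6 0.26 t 2.82 w 44.3 F [ 0.9  0.6 -0. ]
-> [  3.3  37.3 387.7] [22.7 -0.  -0. ]
```

```bash
python3 -m jog '[[3,37,388,23,0,0,30],[3,37,388,23,0,0,30],[3,37,388,23,0,0,30],[3,37,388,23,0,0,30],[3,37,388,23,0,0,30],[3,37,388,23,0,0,30],[3,37,388,23,0,0,30],[3,37,388,23,0,0,30]]';python3 -m jog '[[0,8,30,0,0,0,30],[0,8,60,0,0,0,30],[0,8,60,0,0,0,30]]'; python3 - <<'E'
from h import *
go(.45,-.03,.2,-4)
d=cam('wrist');cv2.imwrite("pics/w1.png",d["img"][:,:,::-1])
for n,z in dict(pencil_a_mid=.0035,eraser_mid=.012).items():
    for t in env.trace('wrist',n)[:3]:
        p=maskpose(d,t['mask'],z);print(n,round(t['confidence'],2),np.round(t['at']),'rect c',p[0].round(4),'size',p[1].round(1),'ang',round(p[2],1),'mean',p[3].round(4))
    for t in env.mark_of('wrist',n)[:3]: print('   mark',round(t['confidence'],2),np.round(t['at'],1),ray(d,t['at'],.005)[0].round(4))
E
```

```text
time_s: 3.48
tool_pos: [0.4267, 0.0205, 0.2012]
tcp_rot: [1.73, 1.569, 0.083]
contact_force: [0.3, 0.9, -0.1]
width: 0.0304
time_s: 3.73
tool_pos: [0.4303, -0.0441, 0.2015]
tcp_rot: [1.174, 1.568, -0.479]
contact_force: [-0.3, 0.8, 0.7]
width: 0.0298
cur [ 0.4303 -0.0441  0.2015] yaw -4.7 j6 -0.28 t 3.73 w 29.8 F [-0.3  0.8  0.7]
-> [  1.5  18.5 -15.7] [-0.7  0.1 -0.1]
pencil_a_mid 0.81 [381. 120.] rect c [0.5039 0.0482] size [164.2   9.3] ang -85.6 mean [0.504  0.0489]
   mark 0.71 [377.8 116. ] [0.5018 0.0532 0.005 ]
   mark 0.79 [440.6 223.4] [ 0.5656 -0.0634  0.005 ]
```

View pics/w1.png

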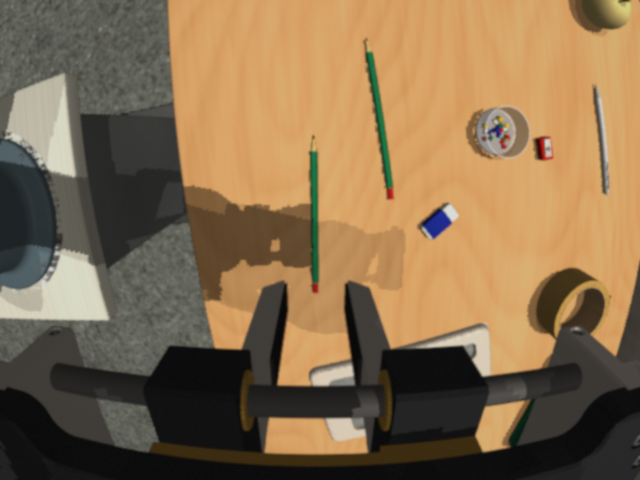

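The wrist view shows pencil B running from (313,136) to (315,292), pencil A from (366,40) to (390,198), the eraser at (439,221), the tub at (502,133) and the sharpener at (545,148). I'll compute the pencil B grasp from its ends.

```bash
python3 - <<'E'
from h import *
d=cam('wrist')
for a,b in(((313,136),(315,292)),((366,39),(390,199))):
    P=ray(d,[a,b],.0035);print(P.round(4),P.mean(0).round(4),np.linalg.norm(P[0]-P[1]),np.degrees(np.arctan2(*(P[0]-P[1])[[1,0]])))
for n,z in dict(sharpener_mid=.012,cup_mid=.03,eraser_mid=.012).items():
    for t in env.trace('wrist',n)[:3]:
        p=maskpose(d,t['mask'],z);print(n,round(t['confidence'],2),np.round(t['at']),'rect c',p[0].round(4),'size',p[1].round(1),'ang',round(p[2],1),'mean',p[3].round(4))
go(.429,-.0545,.03,-4)
E
```

```text
[[ 0.4344  0.0427  0.0035]
 [ 0.4238 -0.1259  0.0035]] [ 0.4291 -0.0416  0.0035] 0.1689433319305221 86.41183819218361
[[ 0.495   0.1404  0.0035]
 [ 0.5096 -0.0272  0.0035]] [0.5023 0.0566 0.0035] 0.16825138449127638 94.9837196944064
sharpener_mid 0.75 [544. 155.] rect c [0.6939 0.0175] size [27.6 22.8] ang -79.7 mean [0.6937 0.0177]
cup_mid 0.9 [505. 139.] rect c [0.6293 0.0367] size [65.2 53.8] ang -12.4 mean [0.629  0.0359]
eraser_mid 0.71 [437. 226.] rect c [ 0.5611 -0.0577] size [42.4 25.1] ang 38.9 mean [ 0.5609 -0.0581]
cur [ 0.4301 -0.039   0.2012] yaw -4.3 j6 -0.28 t 4.18 w 30.1 F [ 0.3 -0.1  0.5]
-> [171.2  -0.3  15.5] [-0.3 -0.  -0.1]
```

```bash
python3 - <<'E'
from h import *
go(.429,-.047,.003,-3.6)
E
```

```text
cur [ 0.4301 -0.039   0.2012] yaw -4.3 j6 -0.28 t 4.18 w 30.1 F [ 0.3 -0.1  0.5]
-> [198.2  -0.9   8.1] [-0.7 -0.  -0.1]
```

```bash
python3 -m jog '[[40,-1,8,-0.7,0,0,30],[80,-1,8,-0.7,0,0,30],[120,-1,8,-0.7,0,0,30],[150,-1,8,-0.7,0,0,30],[160,-1,8,-0.7,0,0,30],[160,-1,8,-0.7,0,0,30],[160,-1,8,-0.7,0,0,30]]'; python3 - <<'E'
from h import *
go(.429,-.047,.003,-3.6)
d=cam('wrist');cv2.imwrite("pics/w2.png",d["img"][:,:,::-1])
E
```

```text
time_s: 4.77
tool_pos: [0.4296, -0.0469, 0.0421]
tcp_rot: [1.601, 1.568, -0.031]
contact_force: [0.7, -0.2, 0.4]
width: 0.0303
cur [ 0.4296 -0.0469  0.0421] yaw -3.5 j6 -0.31 t 4.77 w 30.3 F [ 0.7 -0.2  0.4]
-> [39.1 -0.7  0.2] [ 0.1 -0.  -0.2]
```

View pics/w2.png

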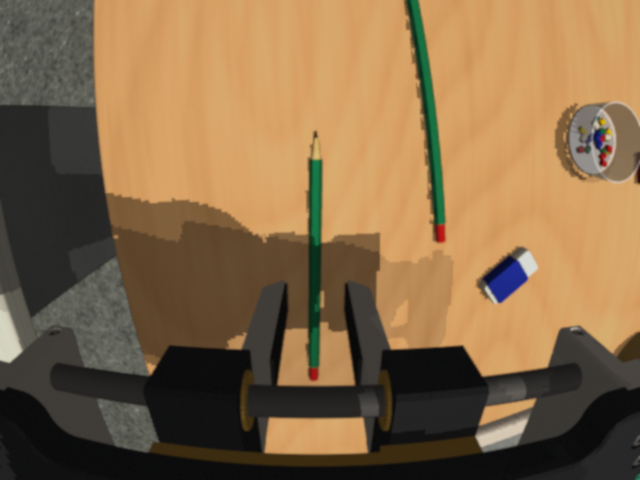

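Pencil B is centred between the fingers, with its ends at (315,131) and (314,380).

```bash
python3 - <<'E'
from h import *
d=cam('wrist');P=ray(d,[(315,130),(314,381)],.0035);print(P.round(4),P.mean(0))
E
python3 -m jog '[[20,-0.7,0,0,0,-0.2,30],[39,-0.7,0,0,0,-0.2,30],[39,-0.7,0,0,0,-0.2,30],[39,-0.7,0,0,0,-0.2,30]]' 15
python3 -c "
from h import *
go(.429,-.047,.003,-3.6)"
```

```text
[[ 0.4363  0.0386  0.0035]
 [ 0.4248 -0.1355  0.0035]] [ 0.43059026 -0.04845677  0.0035    ]
time_s: 5.2
tool_pos: [0.4311, -0.0477, 0.0056]
tcp_rot: [1.265, 1.566, -0.367]
contact_force: [0.0, 0.7, 0.7]
width: 0.0297
cur [ 0.4311 -0.0477  0.0056] yaw -3.5 j6 -0.31 t 5.2 w 29.7 F [0.  0.7 0.7]
-> [ 2.6 -2.2 -0.6] [ 0.1  0.1 -0.2]
```

```bash
python3 -m jog '[[2,-2,0,0,0,0,20],[2,-1,0,0,0,0,5],[2,-1,0,0,0,0,2],[2,-1,0,0,0,0,2],[2,-1,0,0,0,0,2],[-40,-1,0,0,0,0,2],[-80,-1,0,0,0,0,2],[-120,-1,0,0,0,0,2]]' 15
python3 - <<'E'
from h import *
d=cam('wrist');cv2.imwrite("pics/w3.png",d["img"][:,:,::-1])
go(.5236,-.248,.15,100.2)
E
```

```text
time_s: 5.87
tool_pos: [0.4287, -0.0471, 0.1264]
tcp_rot: [1.299, 1.569, -0.334]
contact_force: [1.2, -0.0, 0.1]
width: 0.0056
cur [ 0.4344 -0.0491  0.1354] yaw -3.5 j6 -0.31 t 5.92 w 5.3 F [ 4.2 -1.2  5. ]
-> [-11.9 101.5 193.2] [76.3 -0.4 -1. ]
```

View pics/w3.png

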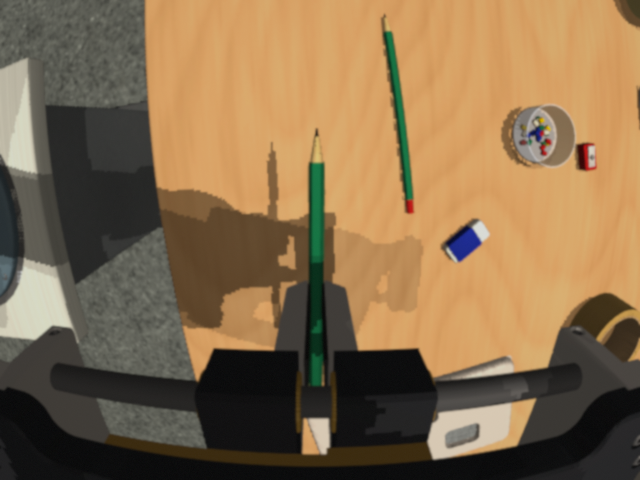

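Pencil B is held and level, running from (317,130) to (316,385). I'll carry it to the drawing tray.

```bash
python3 -m jog '[[-12,101,193,76,0,0,2],[-12,101,193,76,0,0,2],[-12,101,193,76,0,0,2],[-12,101,193,76,0,0,2],[-12,101,193,76,0,0,2],[-12,101,193,76,0,0,2],[-12,101,193,76,0,0,2],[-12,101,193,76,0,0,2]]'
python3 -c "
from h import *
go(.5236,-.248,.15,100.2)"
```

```text
time_s: 6.58
tool_pos: [0.5234, -0.2492, 0.1497]
tcp_rot: [2.4, 1.556, -0.241]
contact_force: [0.1, -0.3, -0.3]
width: 0.0056
cur [ 0.5234 -0.2492  0.1497] yaw -61.3 j6 0.42 t 6.58 w 5.6 F [ 0.1 -0.3 -0.3]
-> [-0.3 -0.9 -0.7] [18.5 -0.7 -0.5]
```

```bash
python3 -m jog '[[0,-1,-1,18.5,0,0,2],[0,-1,-1,18.5,0,0,2],[0,-1,-1,18.5,0,0,2],[0,-1,-1,18.5,0,0,2],[0,-1,-1,18.5,0,0,2]]'
python3 - <<'E'
from h import *
d=cam('wrist')
for t in env.trace('wrist','drawing_tray')[:2]:
    p=maskpose(d,t['mask'],.011);print(t['confidence'],[q if np.isscalar(q) else q.round(4) for q in p])
for t in env.mark_of('wrist','drawing_tray')[:2]:print(t['confidence'],t['at'],ray(d,t['at'],0))
im=d['img'][:,:,::-1].copy()
c=np.array([.530,-.2835]);a=np.radians(10.2);R=np.array([[np.cos(a),-np.sin(a)],[np.sin(a),np.cos(a)]])
L=[(x,y) for x,y in[(-.118,-.068),(.118,-.068),(.118,.068),(-.118,.068)]],[(-.095,.024),(.095,.024),(.095,.048),(-.095,.048)],[(-.081,-.048),(-.023,-.048),(-.023,-.012),(-.081,-.012)],[(.031,-.046),(.073,-.046),(.073,-.014),(.031,-.014)]
for q in L:
    w=np.array(q)@R.T+c;w=np.c_[w,np.full(4,.011)]
    cv2.polylines(im,[proj(d,w).astype(int)],True,(0,0,255),1)
cv2.imwrite("pics/w4.png",im)
go(.5236,-.248,.15,100.2)
E
```

```text
time_s: 7.0
tool_pos: [0.5238, -0.2478, 0.1495]
tcp_rot: [2.729, 1.556, -0.232]
contact_force: [-0.3, 0.1, -0.4]
width: 0.0056
0.98 [array([ 0.5323, -0.2819]), array([232.0641, 133.7269]), 10.33421802520752, array([ 0.5543, -0.2835])]
0.55 [array([0.6337, 0.0425]), array([78.6299, 58.5806]), 74.34947967529297, array([0.6353, 0.0412])]
0.81 [353.3, 226.3] [[ 0.53294661 -0.28247563  0.        ]]
cur [ 0.5238 -0.2478  0.1497] yaw -79.7 j6 0.75 t 7.15 w 5.9 F [-0.  -0.6 -0.1]
-> [-0.3  0.1  0.3] [ 0.1 -0.8 -0.3]
```

View pics/w4.png

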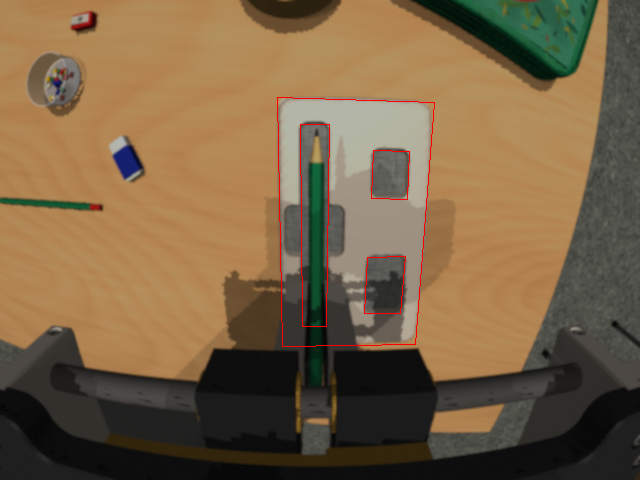

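```bash

python3 -m jog '[[40,0.5,2,0,-0.8,-0.3,2],[80,0.5,2,0,-0.8,-0.3,2],[110,0.5,2,0,-0.8,-0.3,2],[120,0.5,2,0,-0.8,-0.3,2],[120,0.5,2,0,-0.8,-0.3,2],[120,0.5,2,0,-0.8,-0.3,2]]'
python3 - <<'E'
from h import *
go(.5253,-.2476,.0085,100.3)
d=cam('wrist');cv2.imwrite("pics/w5.png",d["img"][:,:,::-1])
E
```

```text
time_s: 7.65
tool_pos: [0.5242, -0.2494, 0.0305]
tcp_rot: [1.78, 1.569, -1.182]
contact_force: [0.6, -0.5, 0.6]
width: 0.0056
cur [ 0.5242 -0.2494  0.0305] yaw -79.7 j6 0.75 t 7.65 w 5.6 F [ 0.6 -0.5  0.6]
-> [22.  -1.7 -1.4] [ 0.  -0.  -0.1]
```

View pics/w5.png

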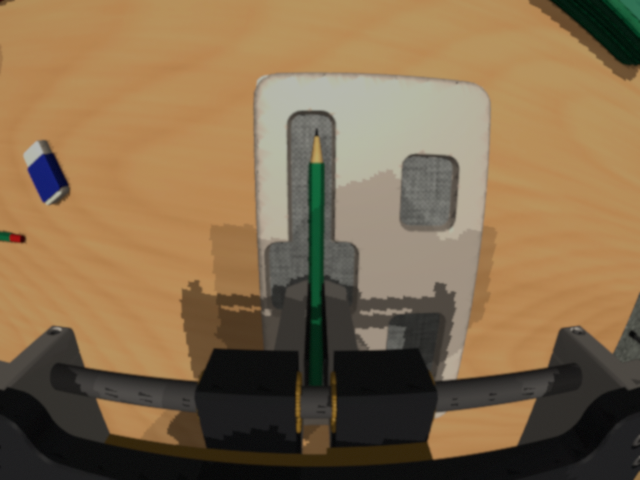

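The pencil tip at (317,130) is over the groove, which spans columns 288–335. I'll shift slightly left and lower it.

```bash

python3 -m jog '[[10,-1.5,-1,0,0,0,2],[22,-1.5,-1,0,0,0,2],[22,-1.5,-1,0,0,0,2],[22,-1.5,-1,0,0,0,2]]'
python3 - <<'E'
from h import *
go(.5253,-.2476,.0085,100.3)
d=cam('wrist');cv2.imwrite("pics/w6.png",d["img"][:,:,::-1])
E
```

```text
time_s: 8.03
tool_pos: [0.5255, -0.2481, 0.0092]
tcp_rot: [2.036, 1.568, -0.926]
contact_force: [0.3, 0.5, 0.1]
width: 0.0056
cur [ 0.5255 -0.2481  0.0092] yaw -79.7 j6 0.76 t 8.03 w 5.6 F [0.3 0.5 0.1]
-> [ 0.7 -0.5  0.1] [ 0.  -0.1 -0.1]
```

View pics/w6.png

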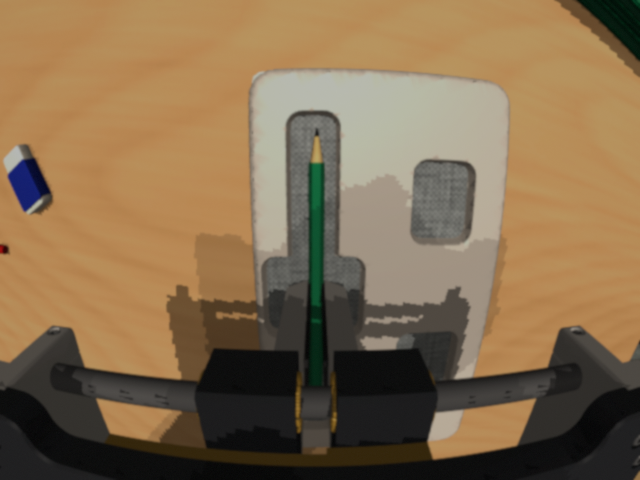

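```bash

python3 -m jog '[[0.5,-0.5,0,0,0,0,16],[0.5,-0.5,0,0,0,0,16],[0.5,-0.5,0,0,0,0,16],[-20,-0.5,0,0,0,0,16],[-60,-0.5,0,0,0,0,16],[-100,-0.5,0,0,0,0,40],[-120,-0.5,0,0,0,0,40],[-120,-0.5,0,0,0,0,40]]'
python3 - <<'E'
from h import *
d=cam('wrist');cv2.imwrite("pics/w7.png",d["img"][:,:,::-1])
go(.562,-.061,.13,128.5)
E
```

```text
time_s: 8.75
tool_pos: [0.5287, -0.2498, 0.1362]
tcp_rot: [2.276, 1.556, -0.685]
contact_force: [0.5, 0.0, 0.5]
width: 0.0326
cur [ 0.5271 -0.2488  0.1329] yaw -79.7 j6 0.76 t 8.8 w 36.6 F [-0.7 -0.1  0.5]
-> [   1.9 -178.5  -67.9] [-28.2  -0.2  -0.5]
```

View pics/w7.png

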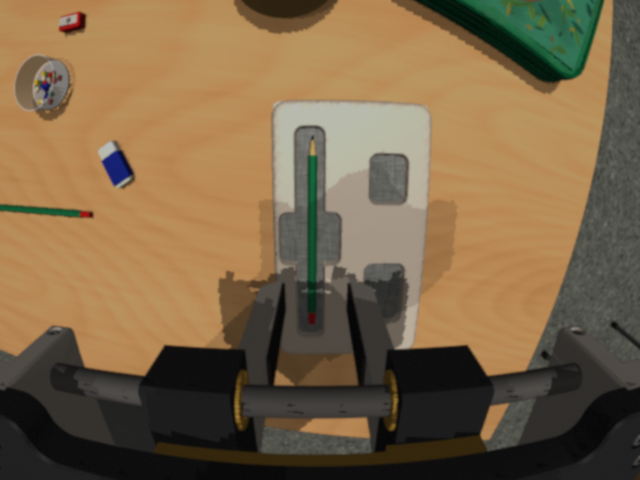

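The pencil lies in the groove, with its tip at (311,138) and its red end at (312,318), both inside the groove. Next is the eraser.

```bash

python3 -m jog '[[2,-178,-68,-28,0,0,40],[2,-178,-68,-28,0,0,40],[2,-178,-68,-28,0,0,40],[2,-178,-68,-28,0,0,40],[2,-178,-68,-28,0,0,40],[2,-178,-68,-28,0,0,40],[2,-178,-68,-28,0,0,40]]'
python3 - <<'E'
from h import *
d=cam('wrist');cv2.imwrite("pics/w8.png",d["img"][:,:,::-1])
for t in env.trace('wrist','eraser_mid')[:2]:
    p=maskpose(d,t['mask'],.010);print(t['confidence'],t['at'],[q if np.isscalar(q) else q.round(4) for q in p])
go(.562,-.061,.13,128.5)
E
```

```text
time_s: 9.38
tool_pos: [0.5611, -0.0603, 0.1279]
tcp_rot: [1.525, 1.563, -0.946]
contact_force: [-1.0, 0.5, 0.4]
width: 0.0397
0.76 [312.9, 232.4] [array([ 0.564 , -0.0595]), array([42.685 , 18.0842]), 36.63728713989258, array([ 0.5639, -0.0593])]
cur [ 0.5614 -0.0622  0.1287] yaw -51.7 j6 0.6 t 9.48 w 40.5 F [ 0.2 -0.4  0.1]
-> [-1.3 -0.6 -1.2] [-0.2 -0.  -0.5]
```

View pics/w8.png

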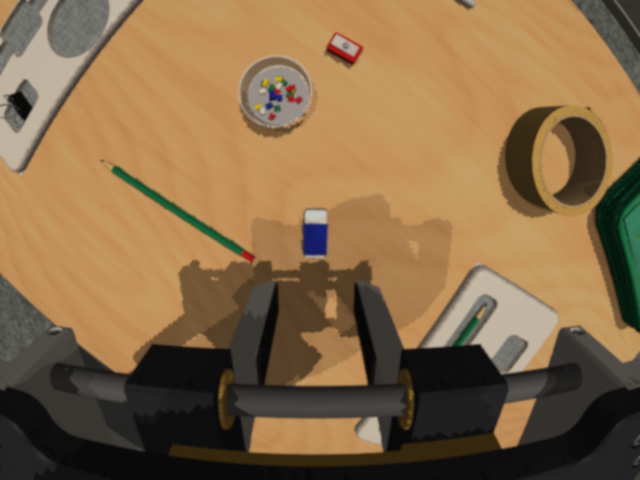

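The eraser is straight ahead and square to the jaws at (315,232).

```bash
python3 -c "
from h import *
go(.5635,-.0595,.0065,128)"
```

```text
cur [ 0.5614 -0.0622  0.1287] yaw -51.7 j6 0.6 t 9.48 w 40.5 F [ 0.2 -0.4  0.1]
-> [122.2  -1.9  -3.3] [ 0.3 -0.  -0.5]
```

```bash

python3 -m jog '[[40,-1,-3,0,0,-0.5,40],[80,-1,-3,0,0,-0.5,40],[105,-1,-3,0,0,-0.5,40],[115,-1,-3,0,0,-0.5,40],[122,-1,-3,0,0,-0.5,40],[122,-1,-3,0,0,-0.5,40],[122,-1,-3,0,0,-0.5,40]]'
python3 - <<'E'
from h import *
go(.5635,-.0595,.0065,128)
d=cam('wrist');cv2.imwrite("pics/w9.png",d["img"][:,:,::-1])
E
```

```text
time_s: 10.07
tool_pos: [0.5649, -0.0613, 0.008]
tcp_rot: [2.405, 1.569, -0.07]
contact_force: [0.4, -0.0, -0.5]
width: 0.0397
cur [ 0.5649 -0.0613  0.008 ] yaw -51.8 j6 0.6 t 10.07 w 39.7 F [ 0.4 -0.  -0.5]
-> [ 1.5 -2.3  0. ] [ 0.2 -0.1 -0.1]
```

View pics/w9.png

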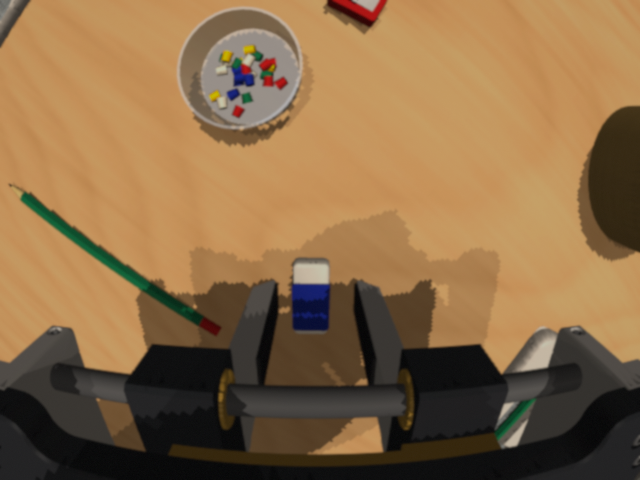

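The eraser at (311,297) sits between the fingertips and slightly left of centre. I'll close on it.

```bash

python3 -m jog '[[1,-2,0,0,0,0,40],[1,-2,0,0,0,0,15],[1,-2,0,0,0,0,12],[1,-2,0,0,0,0,12],[1,-2,0,0,0,0,12],[-40,-2,0,0,0,0,12],[-80,-2,0,0,0,0,12],[-80,-2,0,0,0,0,12]]' 15
python3 - <<'E'
from h import *
a=np.radians(10.3);R=np.array([[np.cos(a),-np.sin(a)],[np.sin(a),np.cos(a)]])
for q in((-.052,-.03),(.052,-.03)): print(R@q+[.5317,-.283])
e=R@(-.052,-.03)+[.5317,-.283]
go(*e,.10,100.3)
d=cam('wrist');cv2.imwrite("pics/w10.png",d["img"][:,:,::-1])
E
```

```text
time_s: 10.78
tool_pos: [0.5691, -0.061, 0.0966]
tcp_rot: [2.205, 1.554, -0.269]
contact_force: [0.1, -0.4, 0.4]
width: 0.0195
[ 0.48590204 -0.32181427]
[ 0.58822609 -0.30321884]
cur [ 0.5691 -0.061   0.0966] yaw -51.8 j6 0.6 t 10.78 w 19.5 F [ 0.1 -0.4  0.4]
-> [ -3.6 153.3 226.8] [27.9 -0.8 -0.6]
```

View pics/w10.png

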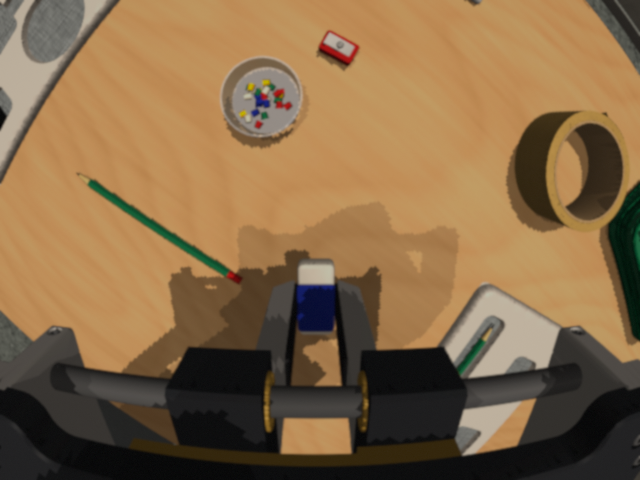

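The eraser is held square at (316,295).

```bash

python3 -m jog '[[-4,153,227,28,-0.5,-0.3,12],[-4,153,227,28,-0.5,-0.3,12],[-4,153,227,28,-0.5,-0.3,12],[-4,153,227,28,-0.5,-0.3,12],[-4,153,227,28,-0.5,-0.3,12],[-4,153,227,28,-0.5,-0.3,12],[-4,153,227,28,-0.5,-0.3,12],[-4,153,227,28,-0.5,-0.3,12]]'
python3 - <<'E'
from h import *
d=cam('wrist')
im=d['img'][:,:,::-1].copy()
c=np.array([.5317,-.283]);a=np.radians(10.3);R=np.array([[np.cos(a),-np.sin(a)],[np.sin(a),np.cos(a)]])
L=[(x,y) for x,y in[(-.118,-.068),(.118,-.068),(.118,.068),(-.118,.068)]],[(-.095,.024),(.095,.024),(.095,.048),(-.095,.048)],[(-.081,-.048),(-.023,-.048),(-.023,-.012),(-.081,-.012)],[(.031,-.046),(.073,-.046),(.073,-.014),(.031,-.014)]
for q in L:
    w=np.array(q)@R.T+c;w=np.c_[w,np.full(4,.011)]
    cv2.polylines(im,[proj(d,w).astype(int)],True,(0,0,255),1)
cv2.imwrite("pics/w11.png",im)
go(.4859,-.3218,.03,100.3)
E
```

```text
time_s: 11.5
tool_pos: [0.4821, -0.3253, 0.0966]
tcp_rot: [2.013, 1.567, -0.955]
contact_force: [1.1, 0.3, 0.5]
width: 0.0195
cur [ 0.4826 -0.3228  0.0963] yaw -80.0 j6 0.61 t 11.55 w 20.0 F [ 0.1  0.9 -0.3]
-> [66.3 -0.5 -3.3] [-0.3 -0.1 -0.1]
```

View pics/w11.png

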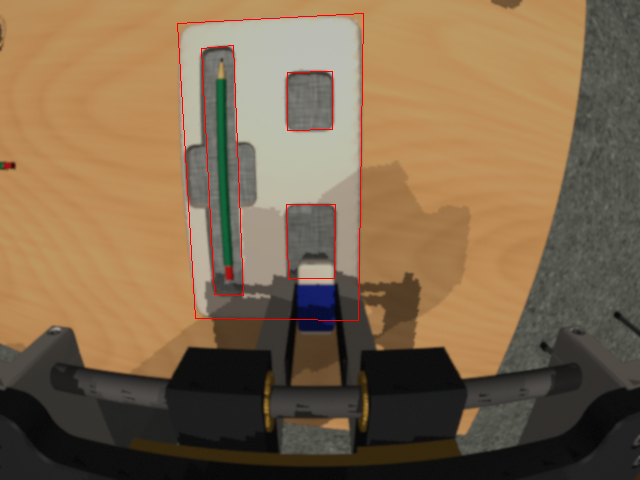

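The overlay matches the tray's recesses. I'll lower the eraser.

```bash

python3 -m jog '[[30,-0.5,-3.3,0,0,0,12],[55,-0.5,-3.3,0,0,0,12],[66,-0.5,-3.3,0,0,0,12],[66,-0.5,-3.3,0,0,0,12],[66,-0.5,-3.3,0,0,0,12]]'
python3 - <<'E'
from h import *
go(.4859,-.3218,.0125,100.3)
d=cam('wrist');cv2.imwrite("pics/w12.png",d["img"][:,:,::-1])
E
```

```text
time_s: 11.97
tool_pos: [0.4859, -0.3205, 0.0298]
tcp_rot: [-3.016, 1.57, 0.302]
contact_force: [-0.2, 0.7, -0.2]
width: 0.0194
cur [ 0.4859 -0.3205  0.0298] yaw -79.9 j6 0.62 t 11.97 w 19.4 F [-0.2  0.7 -0.2]
-> [17.3  1.2  0.2] [-0.2 -0.   0. ]
```

View pics/w12.png

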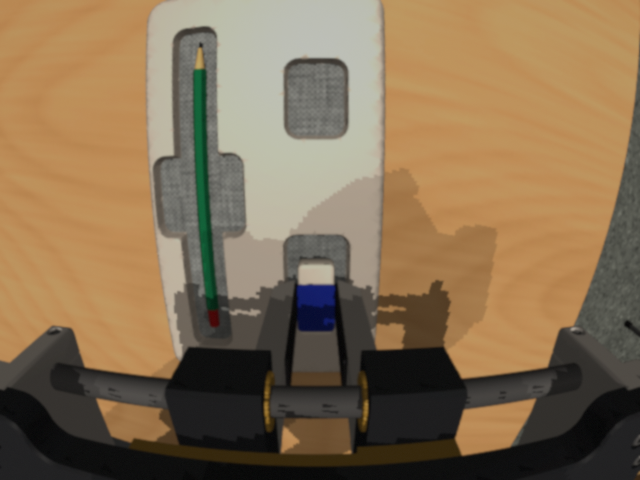

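```bash

python3 -m jog '[[8,1,0,0,0,0,12],[15,1,0,0,0,0,12],[17,1,0,0,0,0,12],[17,1,0,0,0,0,12]]'
python3 - <<'E'
from h import *
go(.4859,-.3218,.0125,100.3)
d=cam('wrist');cv2.imwrite("pics/w13.png",d["img"][:,:,::-1])
E
```

```text
time_s: 12.35
tool_pos: [0.4865, -0.3221, 0.0135]
tcp_rot: [2.43, 1.569, -0.535]
contact_force: [-0.3, 0.1, -0.1]
width: 0.0194
cur [ 0.4865 -0.3221  0.0135] yaw -79.9 j6 0.62 t 12.35 w 19.4 F [-0.3  0.1 -0.1]
-> [ 1.  -0.4  0.5] [-0.2 -0.1 -0.1]
```

View pics/w13.png

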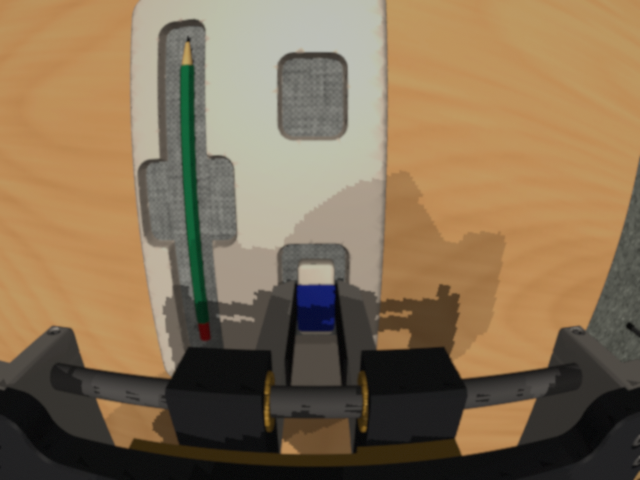

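The eraser's front end, at (316,265), is inside the recess, which spans columns 279–349 with its far edge at row 245. Releasing.

```bash

python3 -m jog '[[1,-1,0,0,0,0,18],[1,-1,0,0,0,0,32],[1,-1,0,0,0,0,32],[1,-1,0,0,0,0,32],[-30,-1,0,0,0,0,32],[-70,-1,0,0,0,0,32],[-110,-1,0,0,0,0,32],[-110,-1,0,0,0,0,32]]'
python3 - <<'E'
from h import *
go(.694,.0155,.12,0)
d=cam('wrist');cv2.imwrite("pics/w14.png",d["img"][:,:,::-1])
E
```

```text
time_s: 13.07
tool_pos: [0.4905, -0.3252, 0.1332]
tcp_rot: [2.219, 1.553, -0.747]
contact_force: [-0.2, -0.6, 1.2]
width: 0.0319
cur [ 0.4905 -0.3252  0.1332] yaw -79.9 j6 0.62 t 13.07 w 31.9 F [-0.2 -0.6  1.2]
-> [  11.7 -299.9 -259.9] [-79.9   0.1  -1.1]
```

View pics/w14.png

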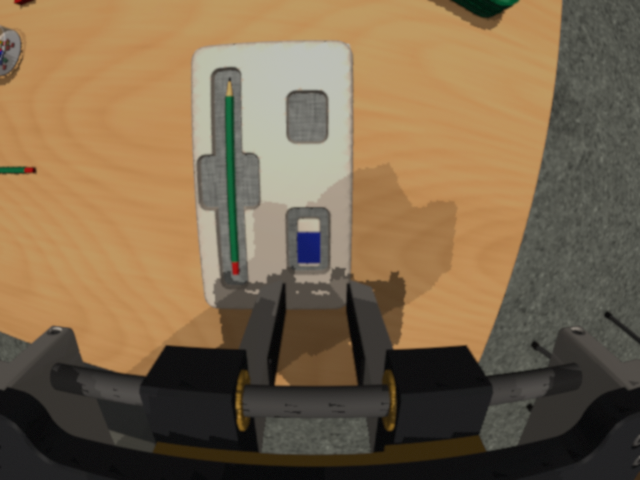

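The eraser lies inside its recess at (308,241) with margin all round. Next is the sharpener.

```bash

python3 -m jog '[[12,-300,-260,-80,0,-0.5,26],[12,-300,-260,-80,0,-0.5,26],[12,-300,-260,-80,0,-0.5,26],[12,-300,-260,-80,0,-0.5,26],[12,-300,-260,-80,0,-0.5,26],[12,-300,-260,-80,0,-0.5,26],[12,-300,-260,-80,0,-0.5,26],[12,-300,-260,-80,0,-0.5,26]]'
python3 - <<'E'
from h import *
go(.694,.0155,.12,0)
E
```

```text
time_s: 13.78
tool_pos: [0.6598, -0.0346, 0.116]
tcp_rot: [0.603, 1.568, -1.357]
contact_force: [0.1, -0.3, 0.4]
width: 0.0259
cur [ 0.6598 -0.0346  0.116 ] yaw -22.3 j6 0.17 t 13.78 w 25.9 F [ 0.1 -0.3  0.4]
-> [ -4.1  12.7 -59.3] [-22.3   0.2  -0.1]
```

```bash

python3 -m jog '[[-4,13,-59,-22,0,0,26],[-4,13,-59,-22,0,0,26],[-4,13,-59,-22,0,0,26],[-4,13,-59,-22,0,0,26],[-4,13,-59,-22,0,0,26]]'
python3 - <<'E'
from h import *
go(.694,.0155,.12,0)
d=cam('wrist');cv2.imwrite("pics/w15.png",d["img"][:,:,::-1])
for n,z in dict(sharpener_mid=.010,cup_mid=.03).items():
  for t in env.trace('wrist',n)[:2]:
    p=maskpose(d,t['mask'],z);print(n,t['confidence'],t['at'],[q if np.isscalar(q) else q.round(4) for q in p])
E
```

```text
time_s: 14.2
tool_pos: [0.6933, 0.0153, 0.1183]
tcp_rot: [-0.543, 1.568, -2.121]
contact_force: [-0.3, 0.5, 0.0]
width: 0.0265
cur [0.6933 0.0153 0.1183] yaw -0.4 j6 -0.13 t 14.2 w 26.5 F [-0.3  0.5  0. ]
-> [-1.7  0.7 -0.2] [-0.4  0.2  0.1]
sharpener_mid 0.86 [323.1, 235.0] [array([0.698, 0.018]), array([28.908 , 17.6476]), -79.14311599731445, array([0.6976, 0.0182])]
sharpener_mid 0.71 [437.3, 215.0] [array([0.7959, 0.0307]), array([138.6165,   9.5369]), -81.1500883102417, array([0.7956, 0.0323])]
cup_mid 0.89 [241.2, 220.4] [array([0.6353, 0.0361]), array([56.0215, 55.3887]), 88.494140625, array([0.6365, 0.0369])]
```

View pics/w15.png

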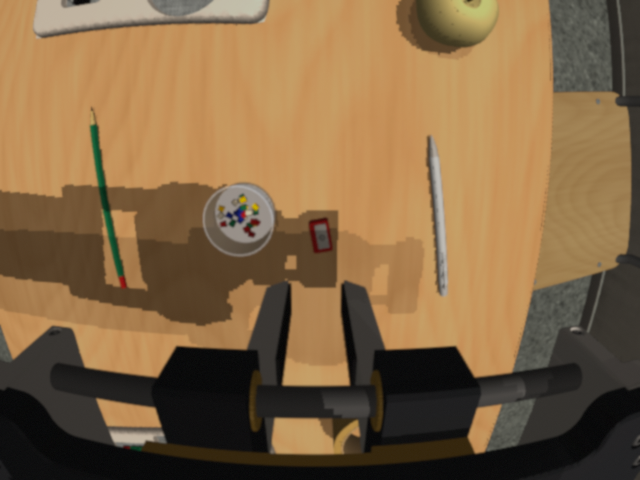

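The sharpener is at (321,235) with its long axis about 10° off vertical. The tub at (239,220) is clear of the fingers.

```bash
python3 -c "
from h import *
go(.6975,.0172,.0068,11)"

```

```text
cur [0.6936 0.0143 0.1193] yaw -0.4 j6 -0.13 t 14.35 w 25.8 F [-0.6  0.  -0. ]
-> [112.5   3.9  -3.3] [-11.4   0.2   0. ]
```

```bash

python3 -m jog '[[30,4,-3,-6,0,0,26],[60,4,-3,-11,0,0,26],[82,4,-3,-11,0,0,26],[82,4,-3,-11,0,0,26],[82,4,-3,-11,0,0,26]]'
python3 - <<'E'
from h import *
go(.6975,.0172,.0068,11)
d=cam('wrist');cv2.imwrite("pics/w16.png",d["img"][:,:,::-1])
E
```

```text
time_s: 14.77
tool_pos: [0.6963, 0.0165, 0.0361]
tcp_rot: [-1.113, 1.567, -2.502]
contact_force: [0.1, -0.6, 0.3]
width: 0.0261
cur [0.6963 0.0165 0.0361] yaw 10.4 j6 -0.32 t 14.77 w 26.1 F [ 0.1 -0.6  0.3]
-> [29.3  1.4 -0.6] [-0.6  0.1  0.2]
```

View pics/w16.png

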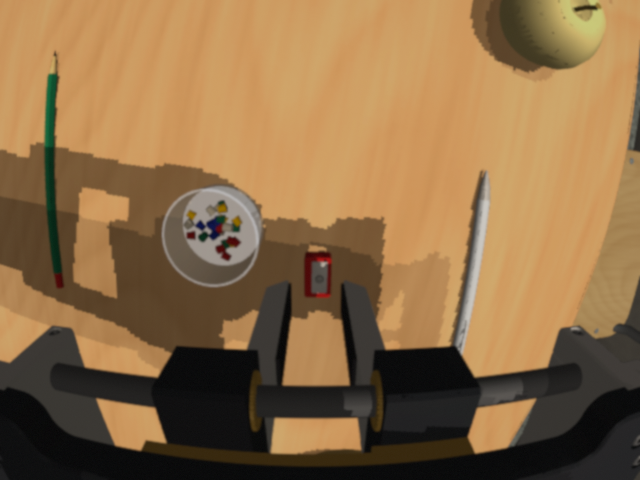

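```bash
python3 - <<'E'
from h import *
d=cam('wrist');print(ray(d,(318,275),.012))
E
python3 -m jog '[[10,1.5,-1,-0.6,0,0,26],[20,1.5,-1,-0.6,0,0,26],[29,1.5,-1,-0.6,0,0,26],[29,1.5,-1,-0.6,0,0,26],[29,1.5,-1,-0.6,0,0,26]]'
python3 - <<'E'
from h import *
go(.6975,.0172,.0068,11)
d=cam('wrist');cv2.imwrite("pics/w17.png",d["img"][:,:,::-1])
E
```

```text
[[0.69972073 0.01810235 0.012     ]]
time_s: 15.28
tool_pos: [0.6993, 0.0177, 0.0091]
tcp_rot: [-0.027, 1.568, -1.405]
contact_force: [0.6, -1.3, 0.1]
width: 0.0259
cur [0.6993 0.0177 0.0091] yaw 11.1 j6 -0.33 t 15.28 w 25.9 F [ 0.6 -1.3  0.1]
-> [ 2.3 -1.9  0.2] [0.1 0.2 0. ]
```

View pics/w17.png

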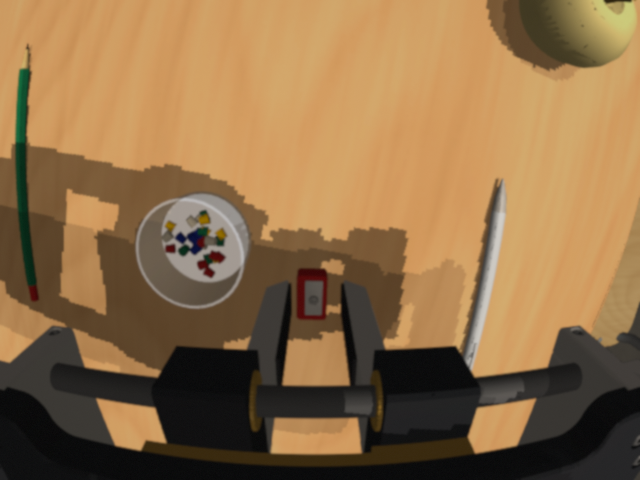

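```bash

python3 -m jog '[[2,-2,0,0,0,0,26],[2,-2,0,0,0,0,12],[2,-2,0,0,0,0,9],[2,-2,0,0,0,0,9],[2,-2,0,0,0,0,9],[-40,-2,0,0,0,0,9],[-80,-2,0,0,0,0,9],[-90,-2,0,0,0,0,9]]' 15
python3 - <<'E'
from h import *
go(.5882,-.3032,.1,100.3)
d=cam('wrist');cv2.imwrite("pics/w18.png",d["img"][:,:,::-1])
E
```

```text
time_s: 16.0
tool_pos: [0.7018, 0.0172, 0.1076]
tcp_rot: [1.037, 1.557, -0.341]
contact_force: [0.6, 0.4, 1.7]
width: 0.0157
cur [0.7018 0.0172 0.1076] yaw 11.1 j6 -0.33 t 16.0 w 15.7 F [0.6 0.4 1.7]
-> [   7.6 -173.2  292.5] [-89.2   0.8  -0.2]
```

View pics/w18.png

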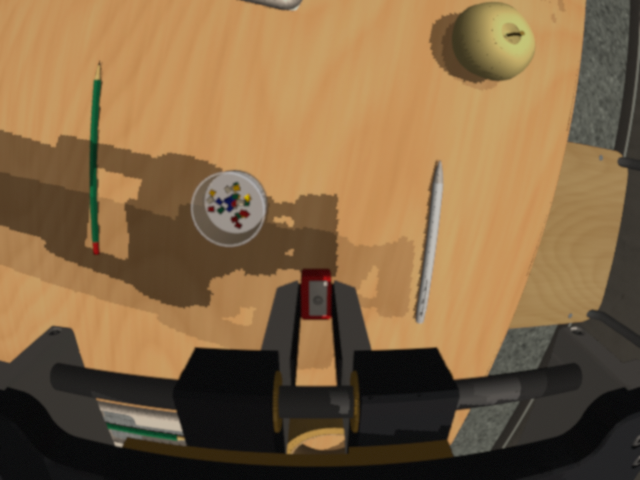

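The sharpener is gripped at (316,293). I'll carry it over and turn the other way (+91°) to keep joint 6 mid-range.

```bash

python3 -m jog '[[5,-173,292,91,0,0,9],[5,-173,292,91,0,0,9],[5,-173,292,91,0,0,9],[5,-173,292,91,0,0,9],[5,-173,292,91,0,0,9],[5,-173,292,91,0,0,9],[5,-173,292,91,0,0,9],[5,-173,292,91,0,0,9]]'
python3 - <<'E'
from h import *
go(.5882,-.3032,.1,100.3)
E
```

```text
time_s: 16.72
tool_pos: [0.5887, -0.2993, 0.1014]
tcp_rot: [2.296, 1.562, -0.087]
contact_force: [1.4, -0.2, -1.0]
width: 0.0158
cur [ 0.5887 -0.2993  0.1014] yaw -46.6 j6 0.17 t 16.72 w 15.8 F [ 1.4 -0.2 -1. ]
-> [1.4 2.5 3. ] [33.1 -0.4 -0.3]
```

```bash

python3 -m jog '[[1,2,2,33,0,0,9],[1,2,2,33,0,0,9],[1,2,2,33,0,0,9],[1,2,2,33,0,0,9],[1,2,2,33,0,0,9],[30,2,3,33,0,0,9],[60,2,3,33,0,0,9],[65,2,3,33,0,0,9]]'
python3 - <<'E'
from h import *
d=cam('wrist');cv2.imwrite("pics/w19.png",d["img"][:,:,::-1])
go(.5882,-.3032,.0125,100.3)
E
```

```text
time_s: 17.38
tool_pos: [0.5846, -0.3001, 0.0298]
tcp_rot: [-1.749, 1.565, 1.574]
contact_force: [-0.7, 0.9, -1.0]
width: 0.0158
cur [ 0.585  -0.3004  0.0308] yaw -79.6 j6 0.74 t 17.43 w 15.5 F [-0.8 -0.4 -0.8]
-> [18.3  3.4 -2.6] [ 0.1 -0.1  0.3]
```

View pics/w19.png

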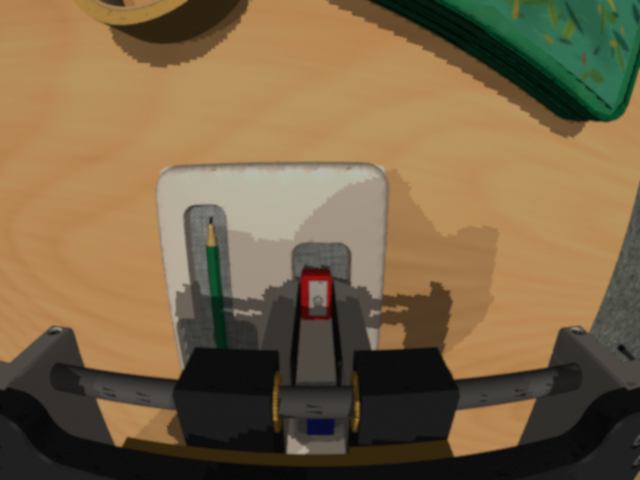

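The sharpener at (316,293) is about 5 px left of the recess, which spans columns 293–350. That agrees with the computed 3.4 mm shift.

```bash

python3 -m jog '[[2,3.4,-2.6,0,0,0,9],[8,3.4,-2.6,0,0,0,9],[15,3.4,-2.6,0,0,0,9],[18,3.4,-2.6,0,0,0,9],[18,3.4,-2.6,0,0,0,9]]'
python3 - <<'E'
from h import *
d=cam('wrist');cv2.imwrite("pics/w20.png",d["img"][:,:,::-1])
go(.5882,-.3032,.0125,100.3)
E
```

```text
time_s: 17.85
tool_pos: [0.588, -0.303, 0.0124]
tcp_rot: [-1.79, 1.565, 1.533]
contact_force: [-0.2, -0.0, 0.1]
width: 0.0156
cur [ 0.5883 -0.3032  0.0129] yaw -79.6 j6 0.74 t 17.9 w 15.6 F [ 0.3 -0.1 -0.2]
-> [0.4 0.  0.1] [ 0.1 -0.1  0.3]
```

View pics/w20.png

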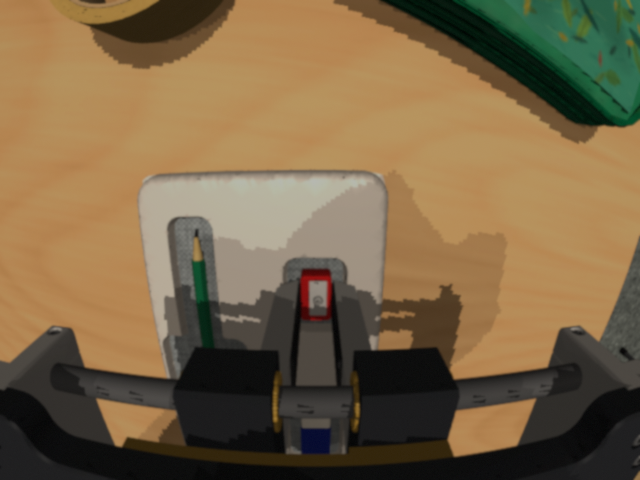

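The sharpener at (316,293) is centred on the recess, which spans columns 283–348. Releasing.

```bash

python3 -m jog '[[0.5,0,0,0,0,0,18],[0.5,0,0,0,0,0,28],[0.5,0,0,0,0,0,28],[0.5,0,0,0,0,0,28],[-30,0,0,0,0,0,28],[-70,0,0,0,0,0,28],[-110,0,0,0,0,0,28],[-110,0,0,0,0,0,28]]'
python3 - <<'E'
from h import *
go(.5035,.0515,.12,4.8)
d=cam('wrist');cv2.imwrite("pics/w21.png",d["img"][:,:,::-1])
E
```

```text
time_s: 18.57
tool_pos: [0.5929, -0.3071, 0.1332]
tcp_rot: [2.636, 1.556, -0.323]
contact_force: [0.7, 0.1, 1.5]
width: 0.0278
cur [ 0.5929 -0.3071  0.1332] yaw -79.6 j6 0.74 t 18.57 w 27.8 F [0.7 0.1 1.5]
-> [  10.3 -368.9   23.1] [-84.4  -0.3  -0.9]
```

View pics/w21.png

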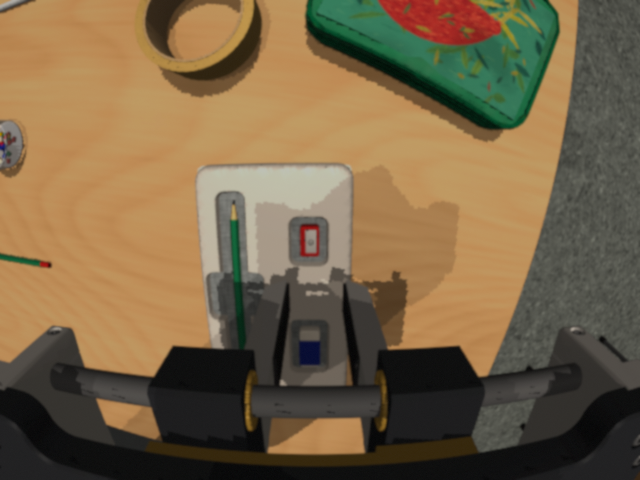

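The sharpener at (310,240) and the eraser at (309,345) are both in their recesses. On to pencil A.

```bash

python3 -m jog '[[10,-369,23,-84,0,-0.5,28],[10,-369,23,-84,0,-0.5,28],[10,-369,23,-84,0,-0.5,28],[10,-369,23,-84,0,-0.5,28],[10,-369,23,-84,0,-0.5,28],[10,-369,23,-84,0,-0.5,28],[10,-369,23,-84,0,-0.5,28],[10,-369,23,-84,0,-0.5,28]]'
python3 -c "
from h import *
go(.5035,.0515,.12,4.8)"
```

```text
time_s: 19.28
tool_pos: [0.5081, 0.0221, 0.1171]
tcp_rot: [-2.887, 1.567, 1.442]
contact_force: [0.8, 1.6, 0.5]
width: 0.028
cur [0.5081 0.0221 0.1171] yaw -22.0 j6 0.2 t 19.28 w 28.0 F [0.8 1.6 0.5]
-> [ -2.8 -15.3 -25.5] [-26.8  -0.2   0. ]
```

```bash

python3 -m jog '[[-3,-15,-25,-27,0,0,28],[-3,-15,-25,-27,0,0,28],[-3,-15,-25,-27,0,0,28],[-3,-15,-25,-27,0,0,28],[-3,-15,-25,-27,0,0,28],[30,-15,-25,-27,0,0,28],[65,-15,-25,-27,0,0,28],[75,-15,-25,-27,0,0,28]]'
python3 - <<'E'
from h import *
d=cam('wrist');cv2.imwrite("pics/w22.png",d["img"][:,:,::-1])
hsv=cv2.cvtColor(d['img'],cv2.COLOR_RGB2HSV)
for t in env.trace('wrist','pencil_a_mid')[:2]:
    p=maskpose(d,t['mask'],.0035);print(t['confidence'],t['at'],[q if np.isscalar(q) else q.round(4) for q in p])
go(.5035,.0515,.003,4.8)
E
```

```text
time_s: 19.95
tool_pos: [0.4995, 0.0515, 0.0371]
tcp_rot: [-2.174, 1.561, 2.623]
contact_force: [-1.0, -0.3, 0.1]
width: 0.0284
0.66 [322.1, 257.7] [array([0.5042, 0.0503]), array([168.6731,   9.124 ]), -85.1179838180542, array([0.5033, 0.0576])]
cur [0.5009 0.0514 0.0395] yaw 4.9 j6 -0.21 t 20.05 w 28.1 F [ 0.3 -0.3  0.2]
-> [36.4  2.8  0.3] [ 0.1 -0.3  0.3]
```

View pics/w22.png

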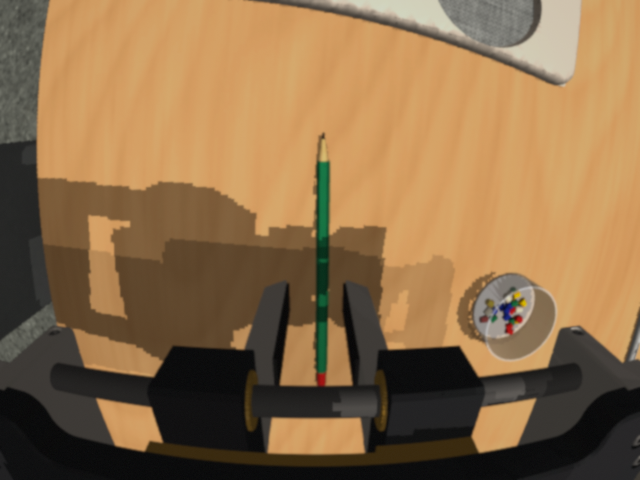

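The pencil is 4–5 px right of centre, with its ends at (322,133) and (321,385).

```bash

python3 -m jog '[[15,3.5,1,0,-0.3,0.3,28],[30,3.5,1,0,-0.3,0.3,28],[37,3.5,1,0,-0.3,0.3,28],[37,3.5,1,0,-0.3,0.3,28],[37,3.5,1,0,-0.3,0.3,28]]'
python3 -c "
from h import *
go(.5042,.0503,.0025,4.8)"
```

```text
time_s: 20.47
tool_pos: [0.505, 0.0508, 0.0035]
tcp_rot: [1.023, 1.57, -0.463]
contact_force: [-0.1, 0.3, 0.6]
width: 0.028
cur [0.505  0.0508 0.0035] yaw 4.9 j6 -0.21 t 20.47 w 28.0 F [-0.1  0.3  0.6]
-> [ 1.  -0.9  0.4] [ 0.1  0.  -0. ]
```

```bash
python3 -m jog '[[1,-1,0,0,0,0,20],[1,-1,0,0,0,0,5],[1,-1,0,0,0,0,2],[1,-1,0,0,0,0,2],[1,-1,0,0,0,0,2],[-40,-1,0,0,0,0,2],[-80,-1,0,0,0,0,2],[-120,-1,0,0,0,0,2]]' 15
python3 - <<'E'
from h import *
go(.5506,.3022,.13,83.1)
E
```

```text
time_s: 21.13
tool_pos: [0.503, 0.0508, 0.1242]
tcp_rot: [-1.671, 1.569, 3.127]
contact_force: [1.2, -0.7, 0.4]
width: 0.0066
cur [0.503  0.0508 0.1242] yaw 4.9 j6 -0.21 t 21.13 w 6.6 F [ 1.2 -0.7  0.4]
-> [  -5.9   68.9 -246.4] [-78.2  -0.1   0.1]
```

```bash
python3 -m jog '[[-6,69,-246,-78,0,0,2],[-6,69,-246,-78,0,0,2],[-6,69,-246,-78,0,0,2],[-6,69,-246,-78,0,0,2],[-6,69,-246,-78,0,0,2],[-6,69,-246,-78,0,0,2],[-6,69,-246,-78,0,0,2],[-6,69,-246,-78,0,0,2]]'
python3 -c "
from h import *
go(.5506,.3022,.13,83.1)"
```

```text
time_s: 21.8
tool_pos: [0.5505, 0.3046, 0.1299]
tcp_rot: [3.069, 1.57, 2.594]
contact_force: [-0.1, 0.3, -0.4]
width: 0.0065
cur [0.5505 0.3046 0.1299] yaw 62.8 j6 -0.77 t 21.8 w 6.5 F [-0.1  0.3 -0.4]
-> [-0.1 -2.1  1.2] [-20.3  -0.1  -0. ]
```

```bash
cat > tr.py <<'E'
from h import *
def overlay(c,yaw,name):
    d=cam('wrist'); im=d['img'][:,:,::-1].copy()
    a=np.radians(yaw);R=np.array([[np.cos(a),-np.sin(a)],[np.sin(a),np.cos(a)]])
    th=np.linspace(0,2*np.pi,40)
    L=[(-.118,-.068),(.118,-.068),(.118,.068),(-.118,.068)],[(-.095,.024),(.095,.024),(.095,.048),(-.095,.048)],np.c_[.046+.036*np.cos(th),-.027+.036*np.sin(th)],[(-.08,-.043),(-.032,-.043),(-.032,-.011),(-.08,-.011)]
    for q in L:
        w=np.array(q)@R.T+c;w=np.c_[w,np.full(len(w),.011)]
        cv2.polylines(im,[proj(d,w).astype(int)],True,(0,0,255),1)
    cv2.imwrite(name,im); return d
E
python3 -m jog '[[0,-2,1,-20,0,0,2],[0,-2,1,-20,0,0,2],[0,-2,1,-20,0,0,2],[0,-2,1,-20,0,0,2],[0,-2,1,-20,0,0,2]]'
python3 - <<'E'
from tr import *
d=overlay([.5463,.2665],-6.9,"pics/w23.png")
for t in env.trace('wrist','display_tray')[:2]:
    p=maskpose(d,t['mask'],.011);print(t['confidence'],t['at'],[q if np.isscalar(q) else q.round(4) for q in p])
go(.5506,.3022,.03,83.1)
E
```

```text
time_s: 22.22
tool_pos: [0.5504, 0.3024, 0.1297]
tcp_rot: [2.934, 1.569, 2.805]
contact_force: [0.3, 0.2, 0.3]
width: 0.0063
0.59 [268.4, 201.9] [array([0.5444, 0.2717]), array([230.8562, 134.3791]), -6.808753967285156, array([0.5218, 0.2702])]
cur [0.5504 0.3023 0.1298] yaw 82.6 j6 -1.12 t 22.32 w 6.5 F [-0.2  0.7 -1. ]
-> [99.8 -0.1  0.3] [-0.5 -0.1 -0. ]
```

View pics/w23.png

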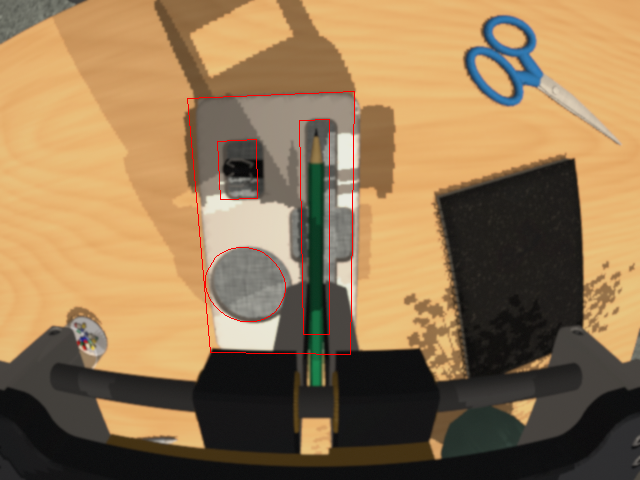

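The overlay sits about 5 px left of the tray's true outline. I'll shift the estimate +4.5 mm in y and recheck.

```bash
python3 - <<'E'
from tr import *
d=overlay([.5463,.271],-6.9,"pics/w24.png")
im=cv2.imread("pics/w24.png")[80:370,160:400];cv2.imwrite("pics/w24.png",cv2.resize(im,None,fx=2,fy=2))
E
```

```text
(no output)
```

View pics/w24.png

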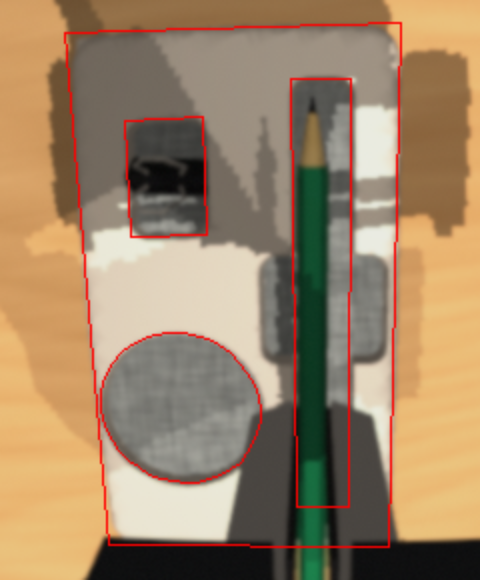

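The overlay now matches. Lowering into the groove.

```bash
python3 -m jog '[[30,4,0,-0.5,0,0,2],[65,4,0,-0.5,0,0,2],[95,4,0,-0.5,0,0,2],[100,4,0,-0.5,0,0,2],[100,4,0,-0.5,0,0,2],[100,4,0,-0.5,0,0,2]]'
python3 - <<'E'
from tr import *
go(.5506,.3067,.008,83.1)
overlay([.5463,.271],-6.9,"pics/w25.png")
E
```

```text
time_s: 22.87
tool_pos: [0.5517, 0.3066, 0.0311]
tcp_rot: [1.312, 1.57, 1.193]
contact_force: [0.1, -0.5, 0.1]
width: 0.0066
cur [0.5517 0.3066 0.0311] yaw 83.1 j6 -1.12 t 22.87 w 6.6 F [ 0.1 -0.5  0.1]
-> [23.1 -0.1 -1.1] [ 0.   0.  -0.1]
```

View pics/w25.png

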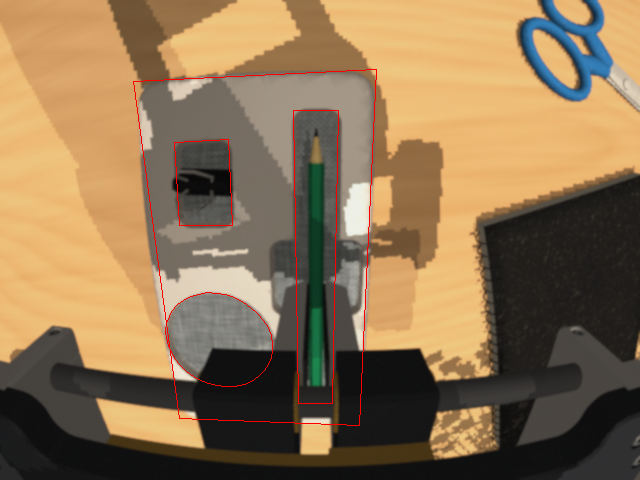

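The pencil is centred over the groove (columns 294–338, tip at (316,130)). Lowering and releasing.

```bash
python3 -m jog '[[10,0,-1,0,0,0,2],[20,0,-1,0,0,0,2],[23,0,-1,0,0,0,2],[23,0,-1,0,0,0,2],[23,0,-1,0,0,0,2]]'
python3 -c "
from h import *
go(.5506,.3067,.008,83.1)"
```

```text
time_s: 23.33
tool_pos: [0.5513, 0.307, 0.0088]
tcp_rot: [0.832, 1.569, 0.713]
contact_force: [0.9, 1.9, -0.1]
width: 0.0064
cur [0.5513 0.307  0.0088] yaw 83.1 j6 -1.12 t 23.33 w 6.4 F [ 0.9  1.9 -0.1]
-> [ 0.8 -0.4 -0.7] [ 0.   0.1 -0.1]
```

```bash

python3 -m jog '[[0.7,0,-0.5,0,0,0,16],[0.7,0,-0.5,0,0,0,16],[0.7,0,-0.5,0,0,0,16],[-20,0,0,0,0,0,16],[-60,0,0,0,0,0,16],[-100,0,0,0,0,0,60],[-130,0,0,0,0,0,72],[-130,0,0,0,0,0,72]]'
python3 - <<'E'
from h import *
d=cam('wrist');cv2.imwrite("pics/w26.png",d["img"][:,:,::-1])
go(.635,.0355,.13,0)
E
```

```text
time_s: 24.0
tool_pos: [0.5557, 0.3085, 0.1477]
tcp_rot: [0.501, 1.554, 0.381]
contact_force: [0.2, 1.2, 0.4]
width: 0.0324
cur [0.5539 0.3078 0.1439] yaw 83.2 j6 -1.12 t 24.05 w 36.6 F [ 0.  -1.4 -0.5]
-> [  13.6 -260.8  112.8] [83.1  0.2 -0.7]
```

View pics/w26.png

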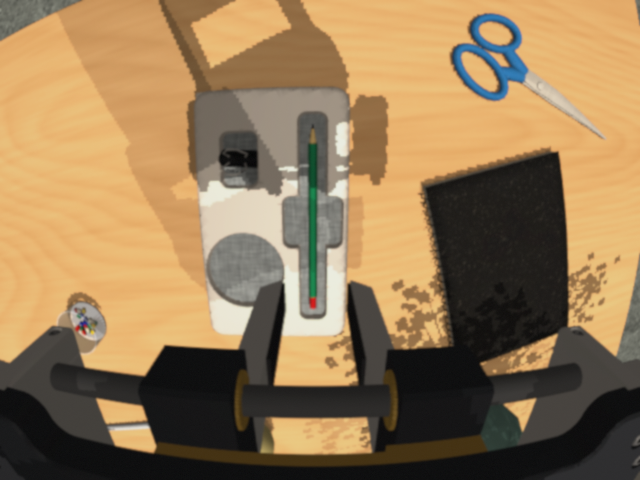

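The pencil is in the groove, with its tip at (312,128) and its end at (312,305), and the clip at (238,158) is untouched. Next is the tub.

```bash

python3 -m jog '[[10,-261,113,83,0,-0.5,74],[10,-261,113,83,0,-0.5,74],[10,-261,113,83,0,-0.5,74],[10,-261,113,83,0,-0.5,74],[10,-261,113,83,0,-0.5,74],[10,-261,113,83,0,-0.5,74],[10,-261,113,83,0,-0.5,74],[10,-261,113,83,0,-0.5,74]]'
python3 -c "
from h import *
go(.635,.036,.13,0)"
```

```text
time_s: 24.72
tool_pos: [0.6355, 0.0294, 0.1316]
tcp_rot: [0.634, 1.568, -0.498]
contact_force: [0.1, 0.4, 1.1]
width: 0.0741
cur [0.6355 0.0294 0.1316] yaw 25.1 j6 -0.57 t 24.72 w 74.1 F [0.1 0.4 1.1]
-> [ 1.6  2.3 -6.2] [25.1  0.1 -0.1]
```

```bash

python3 -m jog '[[2,2,-6,25,0,0,74],[2,2,-6,25,0,0,74],[2,2,-6,25,0,0,74],[2,2,-6,25,0,0,74],[2,2,-6,25,0,0,74],[2,2,-6,25,0,0,74]]'
python3 - <<'E'
from h import *
d=cam('wrist');cv2.imwrite("pics/w27.png",d["img"][:,:,::-1])
for t in env.trace('wrist','cup_mid')[:2]:
    for z in(.03,.015,0):
        p=maskpose(d,t['mask'],z);print(t['confidence'],t['at'],[q if np.isscalar(q) else q.round(4) for q in p])
for t in env.mark_of('wrist','cup_mid'):print(t,ray(d,t['at'],.015))
go(.635,.036,.13,0)
E
```

```text
time_s: 25.22
tool_pos: [0.6339, 0.0358, 0.128]
tcp_rot: [-0.493, 1.57, -2.059]
contact_force: [0.4, -0.0, -0.5]
width: 0.0742
0.87 [315.4, 243.2] [array([0.6353, 0.0367]), array([56.6452, 53.7749]), 66.62158966064453, array([0.6346, 0.0371])]
0.87 [315.4, 243.2] [array([0.6353, 0.0322]), array([59.704 , 56.6788]), 66.62174224853516, array([0.6347, 0.0326])]
0.87 [315.4, 243.2] [array([0.6353, 0.0278]), array([62.7629, 59.5827]), 66.62188720703125, array([0.6347, 0.0282])]
{'at': [316.2, 238.9], 'confidence': 0.92} [[0.63491994 0.03438606 0.015     ]]
cur [0.6344 0.0358 0.1289] yaw 0.2 j6 -0.12 t 25.37 w 74.0 F [ 0.4 -0.9 -0.1]
-> [-1.1  0.6 -0.2] [ 0.2  0.1 -0.1]
```

View pics/w27.png

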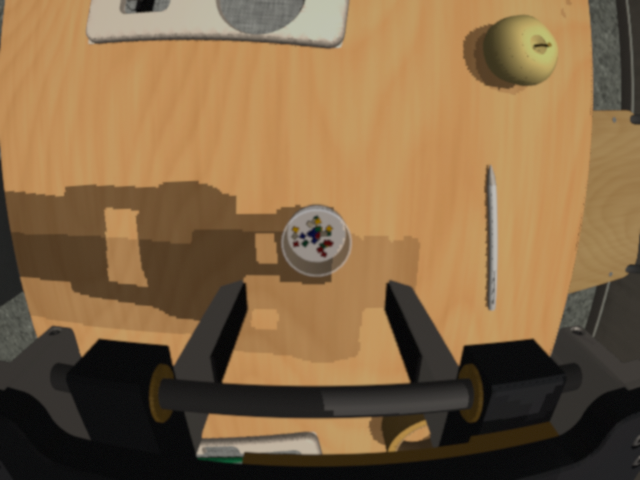

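The tub at (316,240) is centred between the open fingers.

```bash

python3 -m jog '[[30,0.6,0,0,0,0,74],[60,0.6,0,0,0,0,74],[82,0.6,0,0,0,0,74],[82,0.6,0,0,0,0,74],[82,0.6,0,0,0,0,74]]'
python3 - <<'E'
from h import *
d=cam('wrist');cv2.imwrite("pics/w28.png",d["img"][:,:,::-1])
for t in env.trace('wrist','cup_mid')[:1]:
    for z in(.03,):
        p=maskpose(d,t['mask'],z);print(t['confidence'],t['at'],[q if np.isscalar(q) else q.round(4) for q in p])
go(.635,.036,.010,0)
E
```

```text
time_s: 25.78
tool_pos: [0.6341, 0.0358, 0.0458]
tcp_rot: [-1.238, 1.569, -2.804]
contact_force: [-0.7, -0.7, 0.2]
width: 0.0737
0.56 [317.3, 281.9] [array([0.6359, 0.0373]), array([58.9528, 55.4563]), 60.649864196777344, array([0.6349, 0.0387])]
cur [0.6365 0.0356 0.0488] yaw 0.2 j6 -0.13 t 25.88 w 74.1 F [ 0.7 -1.  -0.4]
-> [38.8 -1.6 -0.5] [ 0.2  0.1 -0.2]
```

View pics/w28.png

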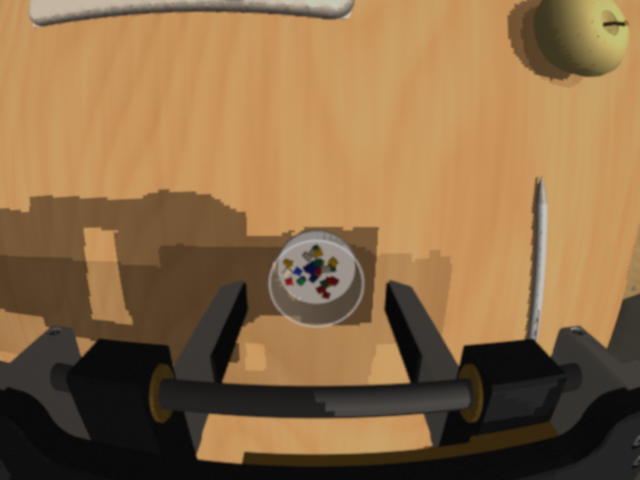

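```bash

python3 -m jog '[[12,-0.5,-1,0,0,0,74],[24,-0.5,-1,0,0,0,74],[36,-0.5,-1,0,0,0,74],[37,-0.5,-1,0,0,0,74],[37,-0.5,-1,0,0,0,74]]' 8
python3 - <<'E'
from h import *
d=cam('wrist');cv2.imwrite("pics/w29.png",d["img"][:,:,::-1])
go(.635,.0365,.010,0)
E
```

```text
time_s: 26.3
tool_pos: [0.6348, 0.0367, 0.0101]
tcp_rot: [0.725, 1.57, -0.841]
contact_force: [1.5, -0.3, -0.3]
width: 0.074
cur [0.6356 0.0366 0.011 ] yaw 0.2 j6 -0.12 t 26.35 w 74.0 F [0.5 0.5 0.7]
-> [ 1.  -0.6  0.1] [ 0.2  0.1 -0.1]
```

View pics/w29.png

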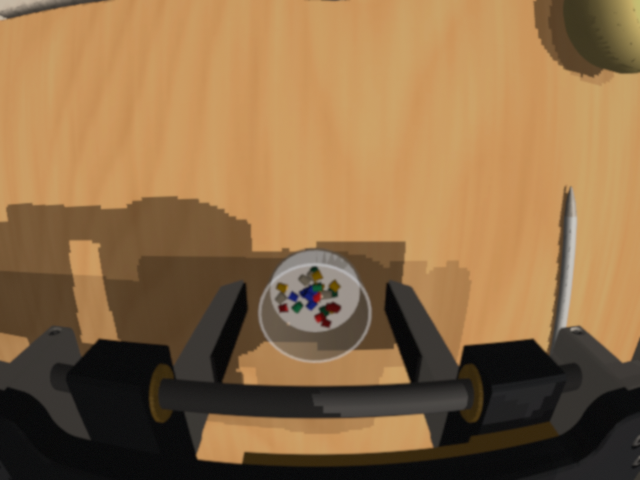

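The tub is centred at (315,310). Closing gently.

```bash

python3 -m jog '[[0.5,0,0,0,0,0,62],[0.5,0,0,0,0,0,58],[0.5,0,0,0,0,0,54],[0.5,0,0,0,0,0,48],[0.5,0,0,0,0,0,48],[0.5,0,0,0,0,0,48]]' 8
python3 -m jog '[[-10,0,0,0,0,0,48],[-30,0,0,0,0,0,48],[-50,0,0,0,0,0,48],[-70,0,0,0,0,0,48],[-80,0,0,0,0,0,48],[-80,0,0,0,0,0,48]]'
python3 - <<'E'
from h import *
d=cam('wrist');cv2.imwrite("pics/w30.png",d["img"][:,:,::-1])
go(.5888,.2387,.10,-6.9)
E
```

```text
time_s: 26.85
tool_pos: [0.6359, 0.0366, 0.0109]
tcp_rot: [1.2, 1.567, -0.367]
contact_force: [-0.7, 0.1, 1.4]
width: 0.0542
time_s: 27.35
tool_pos: [0.6377, 0.0365, 0.0945]
tcp_rot: [1.358, 1.562, -0.209]
contact_force: [0.5, 0.1, -0.9]
width: 0.0541
cur [0.6365 0.0365 0.0924] yaw 0.2 j6 -0.12 t 27.4 w 53.6 F [ 0.2 -0.2 -0.7]
-> [  -8.2  -46.8 -202.3] [ 7.1  0.1 -0.4]
```

View pics/w30.png

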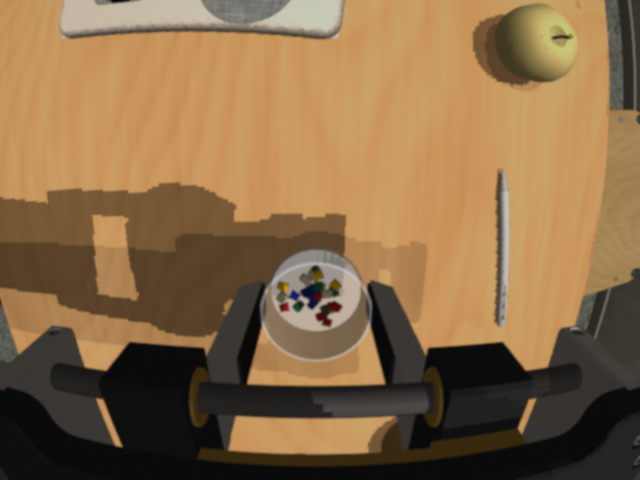

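The tub is lifted level at (316,305). I'll carry it in gradual steps.

```bash

python3 -m jog '[[-2,-3,-15,2,0,0,48],[-4,-10,-40,4,0,0,48],[-8,-18,-75,7,0,0,48],[-8,-26,-110,7,0,0,48],[-8,-34,-145,7,0,0,48],[-8,-42,-175,7,0,0,48],[-8,-46,-195,7,0,0,48],[-8,-47,-202,7,0,0,48]]'
python3 - <<'E'
from tr import *
go(.5888,.2387,.03,-6.9)
d=overlay([.5463,.271],-6.9,"pics/w31.png")
E
```

```text
time_s: 28.07
tool_pos: [0.5864, 0.2409, 0.0978]
tcp_rot: [1.099, 1.568, -0.587]
contact_force: [-0.8, 0.1, -1.3]
width: 0.0537
cur [0.5864 0.2409 0.0978] yaw -6.6 j6 0.33 t 28.07 w 53.7 F [-0.8  0.1 -1.3]
-> [67.8  2.5  1.8] [ 0.3  0.1 -0.2]
```

View pics/w31.png

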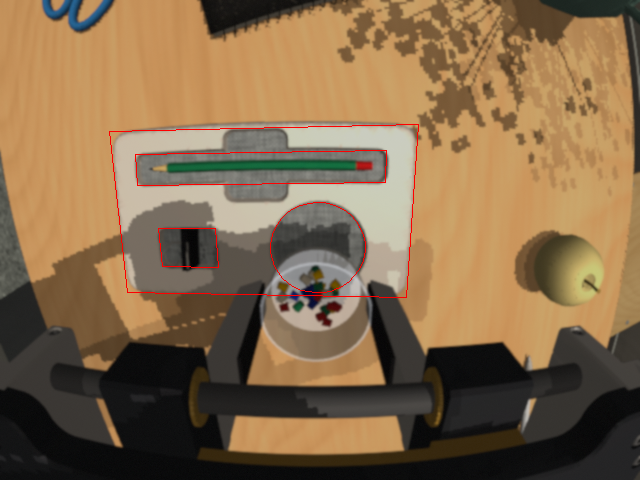

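```bash

python3 -m jog '[[15,2,1,0,0,0,48],[35,2,1,0,0,0,48],[55,2,1,0,0,0,48],[66,2,1,0,0,0,48],[66,2,1,0,0,0,48]]'
python3 - <<'E'
from tr import *
go(.5888,.2392,.0145,-6.9)
d=overlay([.5463,.272],-6.9,"pics/w32.png")
E
```

```text
time_s: 28.53
tool_pos: [0.5864, 0.2371, 0.0275]
tcp_rot: [-0.746, 1.565, -2.433]
contact_force: [-0.2, 1.3, -0.7]
width: 0.0541
cur [0.5864 0.2371 0.0275] yaw -6.7 j6 0.32 t 28.53 w 54.1 F [-0.2  1.3 -0.7]
-> [13.   2.2 -2.5] [0.2 0.2 0.2]
```

View pics/w32.png

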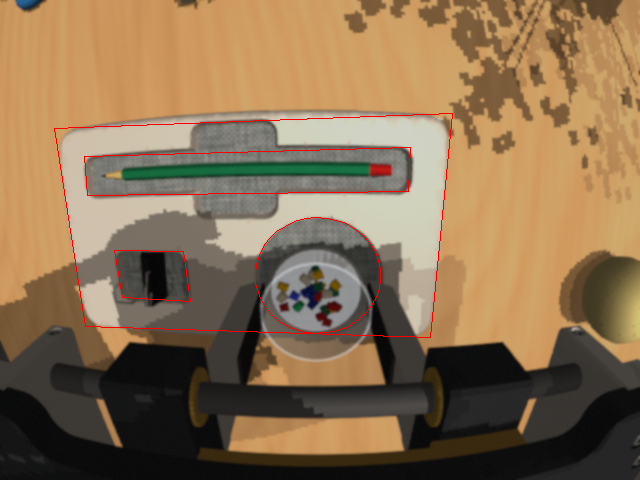

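The tub base at (315,290) is just short of the recess centre at (318,275). I'll apply the computed shift and lower it.

```bash

python3 -m jog '[[0,2,-3,0,0,0,48],[4,2,-3,0,0,0,48],[8,2,-3,0,0,0,48],[12,2,-3,0,0,0,48],[13,2,-3,0,0,0,48],[13,2,-3,0,0,0,48]]'
python3 - <<'E'
from tr import *
go(.5888,.2392,.0145,-6.9)
d=cam('wrist');cv2.imwrite("pics/w33.png",d["img"][:,:,::-1])
E
```

```text
time_s: 29.08
tool_pos: [0.5898, 0.2403, 0.0163]
tcp_rot: [-0.373, 1.567, -2.06]
contact_force: [0.5, 0.5, -1.0]
width: 0.0541
cur [0.5898 0.2403 0.0163] yaw -6.7 j6 0.33 t 29.08 w 54.1 F [ 0.5  0.5 -1. ]
-> [ 1.8 -0.8  1.2] [0.2 0.2 0.1]
```

View pics/w33.png

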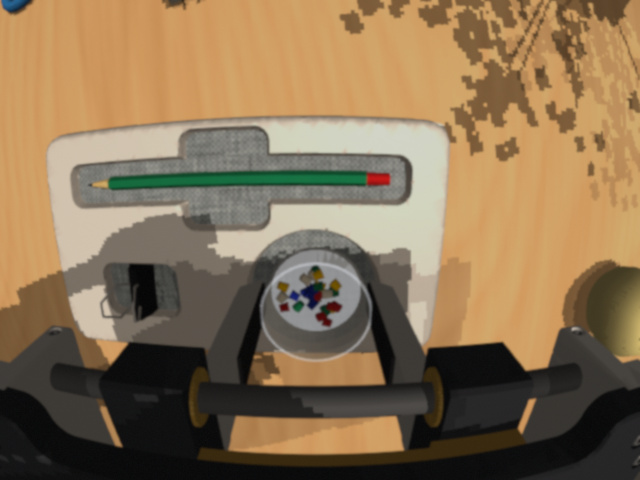

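```bash

python3 -m jog '[[1,-0.5,0,0,0,0,48],[1.5,-0.5,0,0,0,0,48],[1.5,-0.5,0,0,0,0,48]]'
python3 -c "
from h import *
go(.5888,.2392,.0145,-6.9)"
python3 -m jog '[[0,0,0,0,0,0,56],[0,0,0,0,0,0,60],[0,0,0,0,0,0,66],[0,0,0,0,0,0,66],[0,0,0,0,0,0,66]]'
python3 - <<'E'
from tr import *
d=cam('wrist');cv2.imwrite("pics/w34.png",d["img"][:,:,::-1])
E
```

```text
time_s: 29.38
tool_pos: [0.5894, 0.2405, 0.0151]
tcp_rot: [-0.268, 1.568, -1.955]
contact_force: [-0.2, -0.0, -0.1]
width: 0.0536
cur [0.5894 0.2405 0.0151] yaw -6.7 j6 0.33 t 29.38 w 53.6 F [-0.2 -0.  -0.1]
-> [ 0.6 -0.4  1.4] [0.2 0.2 0. ]
time_s: 29.8
tool_pos: [0.5895, 0.2405, 0.0151]
tcp_rot: [-0.21, 1.568, -1.897]
contact_force: [-0.2, -0.0, -0.6]
width: 0.0661
```

View pics/w34.png

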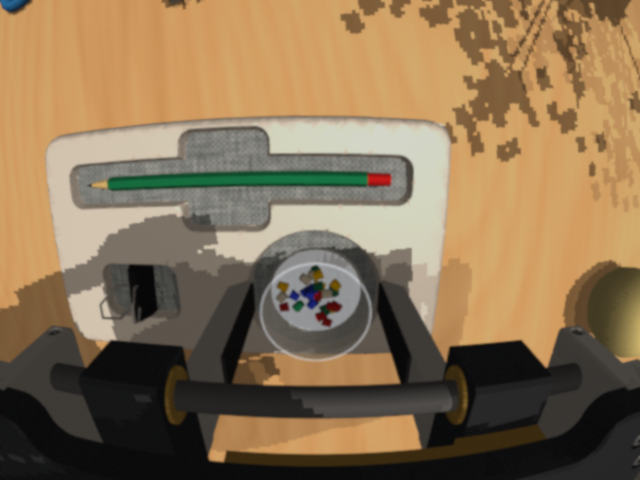

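The tub stands free and upright in the recess. I'll lift straight up, back off, and check.

```bash

python3 -m jog '[[-8,0,0,0,0,0,68],[-20,0,0,0,0,0,68],[-50,0,0,0,0,0,68],[-90,0,0,0,0,0,68],[-130,0,0,0,0,0,68],[-160,0,0,0,0,0,68],[-170,0,0,0,0,0,68]]'
python3 - <<'E'
from tr import *
d=overlay([.5463,.272],-6.9,"pics/w35.png")
for t in env.trace('wrist','cup_mid')[:1]: print(t['confidence'],t['at'],maskpose(d,t['mask'],.034))
E
python3 -m jog '[[-10,-120,150,0,0,0,68],[-10,-120,150,0,0,0,68],[-10,-120,150,0,0,0,68],[-10,-120,150,0,0,0,68],[-10,-120,150,0,0,0,68],[-10,-120,150,0,0,0,68],[-10,-120,150,0,0,0,68]]'
python3 - <<'E'
from tr import *
t=cam('top');cv2.imwrite("pics/top1.png",cv2.resize(t['img'][130:350,120:520,::-1],None,fx=2,fy=2,interpolation=cv2.INTER_CUBIC))
s=cam('side');cv2.imwrite("pics/side1.png",s['img'][:,:,::-1])
w=cam('wrist');cv2.imwrite("pics/w36.png",w['img'][:,:,::-1])
E
```

```text
time_s: 30.43
tool_pos: [0.5929, 0.2418, 0.1934]
tcp_rot: [1.662, 1.56, -0.025]
contact_force: [0.2, 0.1, 0.6]
width: 0.0678
0.65 [308.8, 226.9] (array([0.59011011, 0.24058978]), array([56.40280151, 53.97922134]), 83.25965118408203, array([0.589946  , 0.24078474]))
time_s: 31.12
tool_pos: [0.4533, 0.1058, 0.1966]
tcp_rot: [1.276, 1.568, -0.413]
contact_force: [0.6, 0.3, -0.0]
width: 0.0681
```

View pics/w35.png

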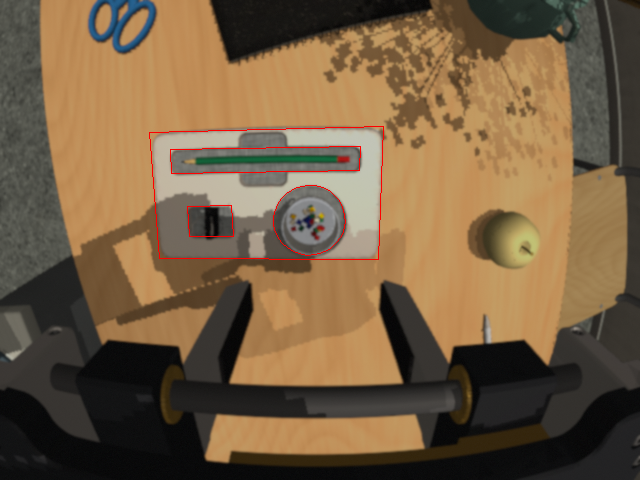

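View pics/top1.png

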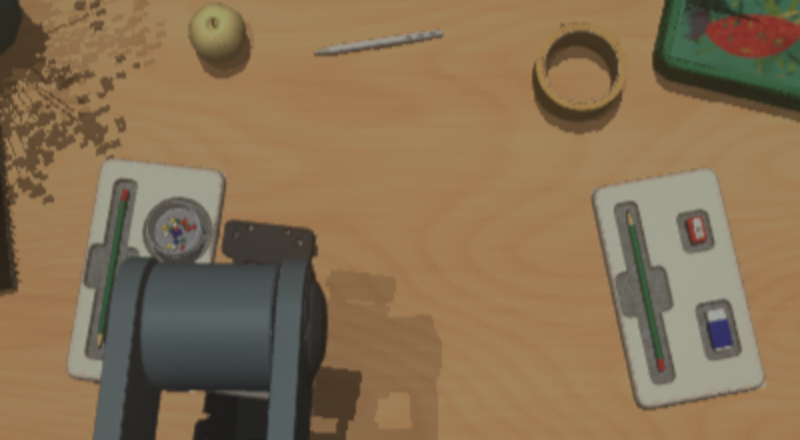

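View pics/side1.png

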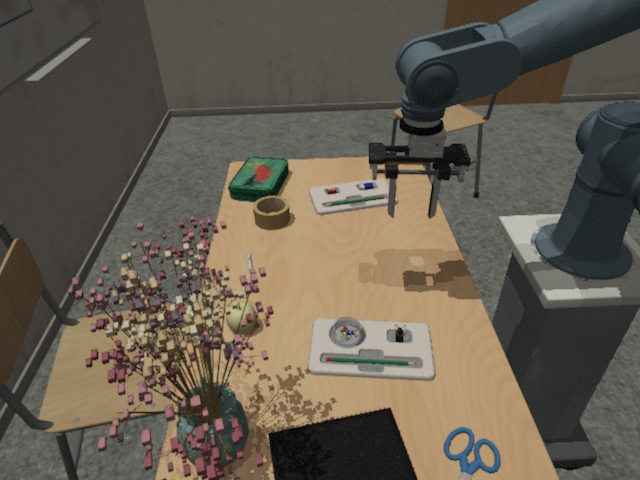

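Everything is seated. In the top view the drawing tray has its pencil, sharpener and eraser inside their recesses. The wrist view shows the display tray's pencil, and the tub upright in the round recess. The clip, pen and tape look undisturbed. Handing in.

```bash
python3 -m jog '[[0,0,0,0,0,0,68],[0,0,0,0,0,0,68]]'; python3 -c "
from cell import env
print(env.close_job())"
```

```text
time_s: 31.43
tool_pos: [0.455, 0.1074, 0.1969]
tcp_rot: [1.246, 1.568, -0.44]
contact_force: [-0.4, 0.2, 0.9]
width: 0.068
the job is handed in; nothing more can be done
None
```

Both kits are made up and the job was handed in at about 31 s. The drawing tray got a pencil, the eraser and the sharpener, and then the display tray got the other pencil and the tub.

- **Placement:** in the last wrist, top and side pictures every item lies inside its recess. The tub stands upright within about 2 mm of its recess centre with its pins in it.
- **Left alone:** the clip, pen and tape look unmoved, judged by eye.
- **Forces:** the readings I took while working stayed within a few newtons.
- **Disagreement:** the top camera put the display tray about 4 to 5 mm off in y from the wrist camera. I used the wrist camera's position, and its outline matched the recesses.
- **Odd reading:** the pencils gripped at 5.6 to 6.6 mm opening, less than their 8 mm width, but both stayed level and seated properly.

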